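# Put the paint tins away and hang the crib gate

## Task

Put every small paint tin away, standing upright in the tray of its lid's colour inside the paint crib, and hang the loose blue gate back on the crib: holding it well open, lower both its knuckles fully down over the two brass pins, then swing it fully shut against the latch post. Tins and gate may be done in either order; leave the other things on the bench where they are.

Things in the scene. Friction and masses are not known exactly. Their poses are not given: they have to be found in the camera images.
- tin_red1_centre (a point): small closed paint tin with a red lid: upright cylinder, 44 mm diameter, 50 mm high, 0.12 kg; this point is its centre, 25 mm above its underside; z is up its axis. May be absent.
- tin_red2_centre (a point): small closed paint tin with a red lid: upright cylinder, 44 mm diameter, 50 mm high, 0.12 kg; this point is its centre, 25 mm above its underside; z is up its axis. May be absent.
- tin_red3_centre (a point): small closed paint tin with a red lid: upright cylinder, 44 mm diameter, 50 mm high, 0.12 kg; this point is its centre, 25 mm above its underside; z is up its axis. May be absent.
- tin_yellow1_centre (a point): small closed paint tin with a yellow lid: upright cylinder, 44 mm diameter, 50 mm high, 0.12 kg; this point is its centre, 25 mm above its underside; z is up its axis. May be absent.
- tin_yellow2_centre (a point): small closed paint tin with a yellow lid: upright cylinder, 44 mm diameter, 50 mm high, 0.12 kg; this point is its centre, 25 mm above its underside; z is up its axis. May be absent.
- tin_yellow3_centre (a point): small closed paint tin with a yellow lid: upright cylinder, 44 mm diameter, 50 mm high, 0.12 kg; this point is its centre, 25 mm above its underside; z is up its axis. May be absent.
- tray_red_floor (a point): centre of the inner floor of the red tray fixed in the crib: inside 165 mm (x) by 100 mm (y), rim 15 mm above this floor, walls 3 mm. Room for three tins in a row along x. Red and yellow trays change sides from start to start. x and y are parallel to the crib's.
- tray_yellow_floor (a point): centre of the inner floor of the yellow tray fixed in the crib: inside 165 mm (x) by 100 mm (y), rim 15 mm above this floor, walls 3 mm. Room for three tins in a row along x. Red and yellow trays change sides from start to start. x and y are parallel to the crib's.
- crib: grey paint crib fixed to the bench, 190 x 244 mm, open at the top; origin at the centre of its underside, z up. Its front, where the gate closes, faces its -x. Side and back walls 70 mm high at y = +-118 and x = +95 mm. The hinge post (74 mm high, two brass pins) is at its +y front corner, the latch post at its -y front corner.
- pin_lower (a point): foot of the lower brass hinge pin, on its shoulder 18 mm above the crib's underside, at crib x = -100, y = 120 mm: upright, 8 mm diameter, 16 mm long, the top 6 mm tapered to 2.4 mm. The shoulder is a 6 mm thick bracket, 16 mm wide, reaching from the hinge post towards crib -x, 8 mm beyond the pin's axis.
- pin_upper (a point): foot of the upper brass hinge pin, the same, straight above the lower, 56 mm higher. The underside of its bracket is 34 mm above the lower pin's tip, so the gate cannot come down past it from high above: bring the gate in sideways raised 16 to 36 mm over its seat (24 is good), the lower knuckle between the lower pin and the upper bracket, then lower it.
- latch (a point): front face of the latch post (115 mm high), at crib x = -94, y = -109, z = 60 mm; the back of the shut gate meets it, the gate's mid-plane then at crib x about -100 mm. A yellow keeper tab on the post reaches out over the shut gate, 8 mm above its top, so that the gate can be lowered onto the 16 mm pins only while it stands open.
- gate_mid (a point): centre of the panel of the loose blue steel gate: 10 mm thick (its x), 210 wide (y), 90 high (z, up), 0.4 kg; knuckles on its +y edge. It starts upright in a wooden holder: base 12 mm thick, 90 wide; 14 mm slot between cheeks 47 mm high at gate y = +-60 to +-90. Hung and shut, its axes are parallel to the crib's; opening carries its free end to crib -x (clockwise from above).
- gate_end (a point): middle of the gate's free end edge, at gate y = -105 mm from gate_mid, same height; it is at crib x about -100 mm when shut.
- knuckle_lower (a point): centre of the bottom mouth of the gate's lower knuckle: upright sleeve, bore 11 mm, outside about 18 mm, 14 mm long; at gate y = +120, z = -39 mm from gate_mid. Fully down, it meets point pin_lower.
- knuckle_upper (a point): the same for the upper knuckle, 56 mm above the lower; at gate y = +120, z = +17 mm from gate_mid. Fully down, it meets point pin_upper.
- tape_roll: grey roll of tape lying flat, 90 mm across, 24 mm high; not part of the job.
- screwdriver: screwdriver lying at the left, near the robot; not part of the job.
- wrench: wrench lying at the left; not part of the job.
- spray_can: upright spray can with green label, 52 mm across, about 160 mm high; not part of the job.
- steel_block: bare steel block 60 x 40 x 30 mm; not part of the job.
- gate: the same gate; origin at the middle of its panel's lower edge, 45 mm below gate_mid.
Not all that is in view belongs to the job. What is shaped like the part that bears tin_red3_centre but black is not meant.

How it is judged:
On the way, in this order (a step that is already met when the one before it is completed fails the run):
1. the gate sits fully down on both pins while standing open (horizontal distance between knuckle_lower and pin_lower below 0.005 m and horizontal distance between knuckle_upper and pin_upper below 0.005 m and z of knuckle_lower in the frame of pin_lower below 0.005 m and z of knuckle_upper in the frame of pin_upper below 0.005 m and x of gate_end in the frame of crib below -0.145 m), for 0.2 s.
2. the hung gate is swung shut (horizontal distance between knuckle_lower and pin_lower below 0.005 m and horizontal distance between knuckle_upper and pin_upper below 0.005 m and z of knuckle_lower in the frame of pin_lower below 0.005 m and z of knuckle_upper in the frame of pin_upper below 0.005 m and x of gate_end in the frame of crib above -0.112 m), for 0.2 s.
At the end, for the whole second after the job is handed in: both knuckles within 5 mm (sideways and in height) of the feet of their pins, the gate's free end within 12 mm of its shut place, at rest; every tin that is present stands upright (within 0.15 rad) on the floor of the tray of its lid colour (all of step 2 and linear speed of gate below 0.02 m/s and x of tin_red1_centre in the frame of tray_red_floor between -0.075 and 0.075 m and y of tin_red1_centre in the frame of tray_red_floor between -0.045 and 0.045 m and z of tin_red1_centre in the frame of tray_red_floor between 0.02 and 0.03 m and angle between each of tin_red1_centre, tin_red2_centre, tin_red3_centre, tin_yellow1_centre, tin_yellow2_centre, tin_yellow3_centre's own z axis and vertical below 0.15 rad and x of tin_red2_centre in the frame of tray_red_floor between -0.075 and 0.075 m and y of tin_red2_centre in the frame of tray_red_floor between -0.045 and 0.045 m and z of tin_red2_centre in the frame of tray_red_floor between 0.02 and 0.03 m and x of tin_red3_centre in the frame of tray_red_floor between -0.075 and 0.075 m and y of tin_red3_centre in the frame of tray_red_floor between -0.045 and 0.045 m and z of tin_red3_centre in the frame of tray_red_floor between 0.02 and 0.03 m and x of tin_yellow1_centre in the frame of tray_yellow_floor between -0.075 and 0.075 m and y of tin_yellow1_centre in the frame of tray_yellow_floor between -0.045 and 0.045 m and z of tin_yellow1_centre in the frame of tray_yellow_floor between 0.02 and 0.03 m and x of tin_yellow2_centre in the frame of tray_yellow_floor between -0.075 and 0.075 m and y of tin_yellow2_centre in the frame of tray_yellow_floor between -0.045 and 0.045 m and z of tin_yellow2_centre in the frame of tray_yellow_floor between 0.02 and 0.03 m and x of tin_yellow3_centre in the frame of tray_yellow_floor between -0.075 and 0.075 m and y of tin_yellow3_centre in the frame of tray_yellow_floor between -0.045 and 0.045 m and z of tin_yellow3_centre in the frame of tray_yellow_floor between 0.02 and 0.03 m); the robot touches nothing.
It fails at once if a bystander is pushed more than 5 cm (distance of any of tape_roll, screwdriver, wrench, spray_can, steel_block from where it was at the start of the episode above 0.05 m).
Of tin_red1, tin_red2, tin_red3, tin_yellow1, tin_yellow2, tin_yellow3 only 4 to 6 are there at a start; the rules pass over those that are not, and their reading is None.
At some moment in a run one of tin_red1, tin_red2, tin_red3, tin_yellow1, tin_yellow2, tin_yellow3 may be knocked a few centimetres aside while the robot is not near it.
It also fails if it takes over 210 s, if anything falls off the work surface, if the arm or the gripper's body presses on something with over 40 N, if the wrist force passes 120 N, or if a joint passes its speed limit or range.

## Robot

A 6-joint arm with a two-finger parallel gripper is mounted at the origin on the work surface. World frame = base frame: x ahead of the robot, y to its left, z up, the work surface at z = 0. Lengths are in m, angles in rad, forces in N, time in s.
With the tool pointing down it reaches from about 0.35 to 0.975 m from the base axis. Payload 7.1 kg.
Tool frame: the origin (TCP) lies at the very end of the fingers, on their centre line; the grasp point (between the pads) lies 19 mm behind it; z points along the fingers, y is the direction in which the jaws open and shut (so a half turn about z gives the same grasp; the last joint's range is limited). The gripper opens to 88 mm and grips with 3 to 60 N. Pads are 20 mm wide; open, the fingers measure 115 mm over their backs; the gripper's body (75 mm by 178 mm) begins 61 mm behind the grasp point.
Start: joints at [-1.205, 0.423, 1.63, -0, 1.089, -0.019], TCP at [0.235, -0.579, 0.223] pointing down, gripper open.
Joint ranges: [-3, 3], [-0.9, 2.11], [0.09, 2.58], [-1.31, 4.45], [0.11, 2.69], [-2.54, 2.54]. Speed limits (rad/s): [2.39, 2.39, 3.01, 3.14, 3.14, 3.14].

## Interface

Orientations are given as a rotation vector (axis times angle).
In Python, from rig import monitor, read_camera, camera_params, job, spotter gives the robot as it stands.
- The arm moves only by the tool drive_tool, never from a script. Its arguments are lists of equal length, an entry for each row: "angular": the turn, a rotation vector about the tool's x, y, z in rad, a list of three; "translation": the shift along the tool's x, y, z in mm, a list of three; "jaw": the finger opening in mm, from 0 to 87.8. A call has 1 to 10 rows; each row shifts and turns the pose as measured when the row begins, along the tool's axes as they then stand; what a row does not reach is not made up. A row lasts 1/10 s, in which the tool goes at most 50 mm and 8.59 degrees, less where a joint would pass 70% of its speed; a pose out of reach is approached as far as the arm can. A call is refused whole if a number of a shift passes 50 or a number of a turn 0.15, either way. A call with a gripper value outside its range is refused whole. The fingers move at their own pace and stop on an object; "squeeze" is the grip in N (left out, the last holds). Time passes only in rows, so rows that do not move let the fingers close. It gives the time, the measured TCP pose, the force and the opening at its end, in the units of the state.
- monitor.read_state(): the state, without advancing time (a new reading comes with each control period).
- read_camera(name): name is "side" or "top" or "wrist"; returns the picture (384x512x3 uint8, red, green, blue); there is no depth.
- camera_params(name): a dict with "fx", "fy", "cx", "cy" (pixels), "xyz" and "orientation" of the camera in the world; the wrist camera has in their place "T_tool_cam" (4x4, takes a point from camera to tool coordinates, whose origin is the TCP and whose axes are the flange's). Camera axes: x right, y down, z forward; pixel columns grow to the right and rows downward; lengths in m; the calibration is good to about 2 mm. A picture is of the moment at which its call begins: read the wrist's pose just before it. camera_params takes no time and is no camera call.
- job.sign_off(): hands the job in, once; it reports no verdict.
Trained networks look in the newest picture that a camera, given by its name, has taken for a name from the list of things; names that differ only in an ending like _2 or _b are one class to them, and where a whole thing is asked for, a point or a joint stands for the part that bears it (a point fixed in the world has none). Each returns a list of dicts, best first, with "confidence" (0 to 1); they miss things now and then, are a little off and sometimes report something else, mostly with a low value. They report only what shows in the picture. A call takes as long as a camera call. They do not tell look-alikes from the thing itself.
- spotter.spot_in(camera, name): "extent" ([left, top, right, bottom] in pixels, round what is visible of it).
- spotter.mark_of(camera, name): "at" ([column, row] in pixels: a listed point, or the origin of a listed thing).
The state is a dict: "t": time; "joint_pos": joint angles; "dq": joint speeds; "effort": joint torques, N m; "eef_pos": TCP position; "tcp_rot": TCP orientation; "force": force on the tool from outside, world axes, zero at the start; "moment": the same for the moment, N m; "gripper_width": finger opening in m.
Only numpy, scipy, OpenCV 4.12 (cv2) and the standard library are available. Lean on these libraries where they do the work, as an engineer would, in place of code of your own. Each camera call takes 0.05 s, during which the arm holds its last target. There are 200 camera calls.

## Working session

There is one attempt and no reset: what is moved stays moved. The work goes in short steps, Python scripts to look and compute and a tool call to move; the robot and the scene stay as the last step left them, time stands still between calls to the robot, and variables do not carry over. Pictures are saved under pics/ and viewed, about 12 in all and at most 16, crops included, and the job is handed in when it is done.

Besides the shell and the picture viewer there is one more tool, called after "Request:" as name(argument=value, ...) on one line, values as JSON. drive_tool: Moves the arm, as the interface text tells. Its arguments: {"type":"object","properties":{"angular":{"type":"array","items":{"type":"array","items":{"type":"number"}}},"translation":{"type":"array","items":{"type":"array","items":{"type":"number"}}},"jaw":{"type":"array","items":{"type":"number"}},"squeeze":{"type":"number"}},"required":["angular","translation","jaw"]}

```bash
ls; mkdir -p pics; cat > h.py <<'E'
import numpy as np, cv2
from scipy.spatial.transform import Rotation as R
from rig import monitor, read_camera, camera_params, job, spotter
def cam(name, st=None):
    p=camera_params(name); K=np.array([[p['fx'],0,p['cx']],[0,p['fy'],p['cy']],[0,0,1]])
    if 'T_tool_cam' in p:
        st=st or monitor.read_state(); T=np.eye(4); T[:3,:3]=R.from_rotvec(st['tcp_rot']).as_matrix(); T[:3,3]=st['eef_pos']
        T=T@np.array(p['T_tool_cam']); return K,T[:3,:3],T[:3,3]
    o=np.array(p['orientation'],float)
    Rm=o if o.shape==(3,3) else R.from_rotvec(o).as_matrix() if o.size==3 else R.from_quat(o).as_matrix()
    return K,Rm,np.array(p['xyz'])
def ray(c,px):
    K,Rm,t=c; d=Rm@np.linalg.inv(K)@np.array([px[0],px[1],1.]); return t,d
def at_z(c,px,z):
    t,d=ray(c,px); return t+d*(z-t[2])/d[2]
def tri(l):
    A=np.zeros((3,3));b=np.zeros(3)
    for c,px in l:
        t,d=ray(c,px); d=d/np.linalg.norm(d); P=np.eye(3)-np.outer(d,d); A+=P;b+=P@t
    x=np.linalg.solve(A,b); return x
def proj(c,X):
    K,Rm,t=c; p=K@(Rm.T@(np.array(X)-t)); return p[:2]/p[2]
def save(n,im): cv2.imwrite(f'pics/{n}.png',im[:,:,::-1])
E
python3 - <<'E'
from h import *
print(camera_params('side'),camera_params('top'),camera_params('wrist'),monitor.read_state())
a=read_camera('top');b=read_camera('side');c=read_camera('wrist')
save('top0',a);save('side0',b)
cv2.imwrite('pics/a.png',np.hstack([cv2.resize(a,(800,600))])[:,:,::-1])
for n in ['tin_red1_centre','tin_yellow1_centre','tray_red_floor','tray_yellow_floor','crib','pin_lower','pin_upper','latch','gate_mid','gate_end','knuckle_lower','knuckle_upper','gate','spray_can','tape_roll','steel_block']:
    for cm in ['top','side']:
        print(n,cm,[(round(d['confidence'],2),np.round(d['at'],1).tolist()) for d in spotter.mark_of(cm,n)][:5])
E
```

```text
pics
{'fx': 427.9069770626362, 'fy': 427.9069770626362, 'cx': 251.77212441952378, 'cy': 199.85567619732896, 'xyz': array([0.27402034, 0.78501862, 0.90948287]), 'orientation': array([-0.49417553,  2.74136887, -1.15885523])} {'fx': 406.77361792692216, 'fy': 406.77361792692216, 'cx': 253.33651072924616, 'cy': 186.00230317594625, 'xyz': array([0.34047633, 0.00710533, 1.10382011]), 'orientation': array([-2.14302669,  2.0829327 , -0.21541689])} {'fx': 299.29434915435866, 'fy': 299.29434915435866, 'cx': 256.07094364124833, 'cy': 195.42278835066563, 'T_tool_cam': array([[ 4.56758687e-05, -9.69372087e-01, -2.45596733e-01,
         6.61125844e-02],
       [ 9.99999560e-01,  2.74309113e-04, -8.96721001e-04,
         1.48183742e-04],
       [ 9.36625730e-04, -2.45596585e-01,  9.69371673e-01,
        -1.61899013e-01],
       [ 0.00000000e+00,  0.00000000e+00,  0.00000000e+00,
         1.00000000e+00]])} {'t': 0.0, 'joint_pos': array([-1.20500889e+00,  4.23821928e-01,  1.63068249e+00, -2.53715407e-05,
        1.08858106e+00, -1.89858784e-02]), 'dq': array([-0.00141861,  0.00035376, -0.00093392, -0
[... 1420 characters left out ...]
end top [(0.64, [357.1, 245.8]), (0.23, [195.3, 176.3])]
gate_end side [(0.76, [323.2, 166.9])]
knuckle_lower top [(0.55, [408.3, 186.2])]
knuckle_lower side [(0.94, [281.7, 139.3]), (0.37, [303.7, 334.7])]
knuckle_upper top [(0.68, [418.3, 183.4]), (0.49, [198.4, 179.7])]
knuckle_upper side [(0.92, [284.0, 123.6]), (0.72, [241.6, 182.9])]
gate top [(0.92, [377.7, 218.6])]
gate side [(0.84, [306.4, 157.4]), (0.22, [227.7, 159.8])]
spray_can top [(0.93, [342.4, 136.8])]
spray_can side [(0.95, [229.9, 160.9])]
tape_roll top [(0.8, [304.3, 125.2]), (0.41, [308.7, 231.8]), (0.18, [377.9, 217.7])]
tape_roll side [(0.77, [210.9, 180.8])]
steel_block top [(0.89, [291.5, 262.9])]
steel_block side []
```

View pics/a.png

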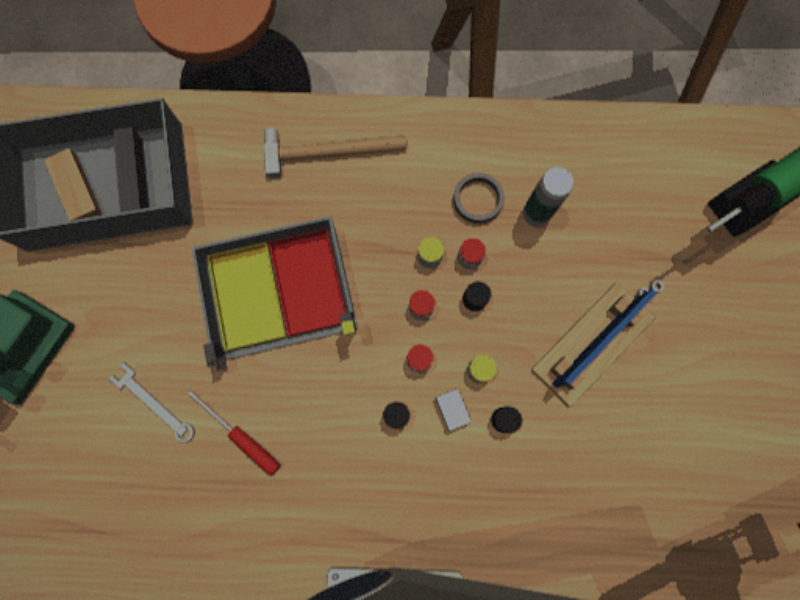

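View pics/side0.png

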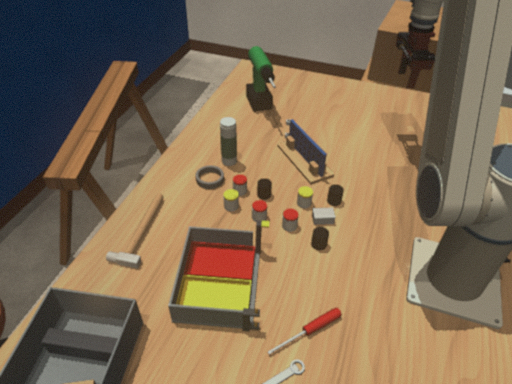

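The top view shows five tins (800-px scale): red at (472,252), (421,305) and (420,358), yellow at (430,250) and (482,369). There are also three black look-alikes. The gate's knuckle end is at (655,288) and its free end at (558,383). In the crib, yellow is on the left (+y) and red on the right. I'll measure these now.

```bash
cat >> h.py <<'E'
def masks(im):
    h=cv2.cvtColor(im,cv2.COLOR_RGB2HSV); H,S,V=cv2.split(h)
    return {'red':((H<8)|(H>172))&(S>170)&(V>70),'yellow':(H>22)&(H<36)&(S>150)&(V>90),'blue':(H>100)&(H<130)&(S>90)&(V>30)}
def blobs(m,amin=30):
    n,l,s,c=cv2.connectedComponentsWithStats(m.astype(np.uint8)*255); return [(s[i,4],c[i],l==i) for i in range(1,n) if s[i,4]>=amin]
E
python3 - <<'E'
from h import *
im=cv2.imread('pics/top0.png')[:,:,::-1]; c=cam('top'); M=masks(im)
sd=cv2.imread('pics/side0.png')[:,:,::-1]; cs=cam('side'); MS=masks(sd)
for k in ['red','yellow','blue']:
    for a,ce,m in blobs(M[k]):
        r=cv2.minAreaRect(np.argwhere(m)[:,::-1].astype(np.float32)); z=.05 if a<800 else .01
        print(k,a,np.round(ce,1),np.round(at_z(c,ce,z),3))
        if a>800:
            print('  box',[np.round(at_z(c,p,.012)[:2],3).tolist() for p in cv2.boxPoints(r)])
    for a,ce,m in blobs(MS[k]): print('   side',k,a,np.round(ce,1),np.round(at_z(cs,ce,.05 if a<800 else .01),3))
for n in ['knuckle_upper','knuckle_lower','gate_mid','gate_end','gate','latch','pin_upper','pin_lower','tray_red_floor','tray_yellow_floor']:
    read_camera
px={'ku':([418.3,183.4],[284,123.6]),'kl':([408.3,186.2],[281.7,139.3]),'mid':([384.7,220.2],[309.1,148]),'end':([357.1,245.8],[323.2,166.9]),'gate':([377.7,218.6],[306.4,157.4]),'latch':([221.9,209.9],[261.5,239]),'pu':([133.7,233],[256.1,313]),'pl':([141.8,232.8],[254.1,326.3])}
for k,(t,s) in px.items(): print(k,np.round(tri([(c,t),(cs,s)]),3))
print(at_z(c,[157.7,189.2],.01),at_z(cs,[212.4,299],.01),at_z(cs,[219.5,266.1],.01))
E
```

```text
red 2232 [196.8 181.3] [0.576 0.168 0.01 ]
  box [[0.647, 0.243], [0.675, 0.138], [0.51, 0.094], [0.483, 0.196]]
red 183 [302. 160.] [ 0.634 -0.117  0.05 ]
red 195 [269.4 193.6] [ 0.54  -0.031  0.05 ]
red 196 [268.3 228.3] [ 0.448 -0.03   0.05 ]
red 353 [162.  288.1] [0.29  0.234 0.05 ]
   side red 96 [239.5 179.1] [ 0.633 -0.117  0.05 ]
   side red 122 [259.5 205.4] [ 0.539 -0.032  0.05 ]
   side red 125 [290.4 214.2] [ 0.447 -0.03   0.05 ]
   side red 1982 [221.4 260.6] [0.577 0.158 0.01 ]
   side red 374 [322.2 320.5] [0.287 0.261 0.05 ]
yellow 164 [275.1 159.3] [ 0.634 -0.045  0.05 ]
yellow 2144 [158.  191.9] [0.543 0.272 0.01 ]
  box [[0.614, 0.351], [0.64, 0.243], [0.48, 0.2], [0.455, 0.305]]
yellow 52 [222.6 209.3] [0.495 0.09  0.05 ]
yellow 153 [308.7 234.9] [ 0.434 -0.135  0.05 ]
   side yellow 108 [305.1 191.6] [ 0.433 -0.134  0.05 ]
   side yellow 114 [230.8 194.6] [ 0.632 -0.045  0.05 ]
   side yellow 41 [265.1 223.6] [0.502 0.028 0.05 ]
   side yellow 1859 [216.8 292.3] [0.549 0.252 0.01 ]
blue 486 [387.  216.7] [ 0.487 -0.339  0.05 ]
   side blue 20781 [68.2 68.1] [ 1.61 -0.57  0.01]
   side blue 71 [307.8 137.3] [ 0.494 -0.399  0.05 ]
ku [ 0.58  -0.416  0.072]
kl [ 0.585 -0.416  0.005]
mid [ 0.475 -0.33   0.06 ]
end [ 0.409 -0.258  0.055]
gate [ 0.481 -0.322  0.025]
latch [0.491 0.091 0.059]
pu [0.426 0.31  0.076]
pl [0.431 0.307 0.011]
[0.55077575 0.27348711 0.01      ] [0.55158103 0.27347362 0.01      ] [0.57444887 0.17653492 0.01      ]
```

```bash
cat >> h.py <<'E'
def toolR(yaw): # yaw of tool y, tool z down
    y=np.array([np.cos(yaw),np.sin(yaw),0]); z=np.array([0,0,-1.]); return np.stack([np.cross(y,z),y,z],1)
def plan(*wps, pose=None, step=40, hold=0):
    """wps: (x,y,z,yawdeg[,step]); prints tool-frame rows"""
    st=monitor.read_state(); p=np.array(st['eef_pos']) if pose is None else np.array(pose[:3]); Rm=R.from_rotvec(st['tcp_rot']).as_matrix() if pose is None else toolR(np.radians(pose[3]))
    rows=[]
    for w in wps:
        s=w[4] if len(w)>4 else step
        pt=np.array(w[:3]); Rt=toolR(np.radians(w[3])); rv=R.from_matrix(Rm.T@Rt).as_rotvec()
        d=pt-p; n=max(1,int(np.ceil(max(np.linalg.norm(d)*1000/s,np.linalg.norm(rv)/.12))))
        for i in range(n):
            Ri=Rm@R.from_rotvec(rv*i/n).as_matrix()
            sh=Ri.T@(d/n)*1000; rows.append((np.round(rv/n,3).tolist(),np.round(sh,1).tolist()))
        p=pt;Rm=Rt
    for i in range(0,len(rows),10):
        b=rows[i:i+10]; f=lambda l:str([[int(v) if v==int(v) else v for v in r] for r in l]).replace(' ','')
        print(len(b)); print(f([r[0] for r in b])); print(f([r[1] for r in b]))
def where():
    s=monitor.read_state(); m=R.from_rotvec(s['tcp_rot']).as_matrix(); print('t',round(s['t'],1),'p',np.round(s['eef_pos'],4),'yaw',round(np.degrees(np.arctan2(m[1,1],m[0,1])),1),'tilt',np.round(m[:2,2],3),'F',np.round(s['force'],1),'w',round(s['gripper_width'],4))
E
python3 - <<'E'
from h import *
where(); plan((.634,-.045,.22,-75),(.634,-.045,.018,-75))
E
```

```text
t 1.8 p [ 0.2346 -0.5793  0.2227] yaw -68.0 tilt [0. 0.] F [ 0.5  0.3 -1.1] w 0.088
10
[[0,0,0.007],[0,0,0.007],[0,0,0.007],[0,0,0.007],[0,0,0.007],[0,0,0.007],[0,0,0.007],[0,0,0.007],[0,0,0.007],[0,0,0.007]]
[[33.6,-20.3,0.2],[33.4,-20.6,0.2],[33.3,-20.8,0.2],[33.1,-21,0.2],[33,-21.3,0.2],[32.8,-21.5,0.2],[32.7,-21.7,0.2],[32.5,-22,0.2],[32.3,-22.2,0.2],[32.2,-22.5,0.2]]
10
[[0,0,0.007],[0,0,0.007],[0,0,0.007],[0,0,0.007],[0,0,0.007],[0,0,0.007],[0,0,0.007],[0,0,0],[0,0,0],[0,0,0]]
[[32,-22.7,0.2],[31.8,-22.9,0.2],[31.7,-23.1,0.2],[31.5,-23.4,0.2],[31.3,-23.6,0.2],[31.2,-23.8,0.2],[31,-24.1,0.2],[0,0,33.7],[0,0,33.7],[0,0,33.7]]
3
[[0,0,0],[0,0,0],[0,0,0]]
[[0,0,33.7],[0,0,33.7],[0,0,33.7]]
```

Request:
drive_tool(angular=[[0,0,0.007],[0,0,0.007],[0,0,0.007],[0,0,0.007],[0,0,0.007],[0,0,0.007],[0,0,0.007],[0,0,0.007],[0,0,0.007],[0,0,0.007]], translation=[[34,-20,0],[33,-21,0],[33,-21,0],[33,-21,0],[33,-21,0],[33,-22,0],[33,-22,0],[33,-22,0],[32,-22,0],[32,-23,0]], jaw=[60,60,60,60,60,60,60,60,60,60], squeeze=15)

```text
t: 2.75
eef_pos: [0.4761, -0.2579, 0.2232]
tcp_rot: [3.101, 0.474, 0.003]
force: [-0.2, -0.1, 0.8]
gripper_width: 0.0601
```

Request:
drive_tool(angular=[[0,0,0.007],[0,0,0.007],[0,0,0.007],[0,0,0.007],[0,0,0.007],[0,0,0.007],[0,0,0.007],[0,0,0]], translation=[[32,-23,0],[32,-23,0],[32,-23,0],[32,-23,0],[31,-24,0],[31,-24,0],[31,-24,0],[0,0,0]], jaw=[60,60,60,60,60,60,60,60])

```text
t: 3.55
eef_pos: [0.6516, -0.0247, 0.2239]
tcp_rot: [3.111, 0.401, 0.01]
force: [-0.6, 0.1, 0.2]
gripper_width: 0.06
```

```bash
python3 - <<'E'
from h import *
where(); plan((.634,-.045,.018,-75))
im=read_camera('top');c=cam('top')
for k in ['red','yellow']:
    for a,ce,m in blobs(masks(im)[k],20):
        if a<300: print(k,a,np.round(at_z(c,ce,.05),3))
save('w1',read_camera('wrist'))
E
```

```text
t 3.5 p [ 0.6516 -0.0247  0.2239] yaw -75.3 tilt [ 0.007 -0.005] F [-0.6  0.1  0.2] w 0.06
6
[[0.001,-0.001,-0.001],[0.001,-0.001,-0.001],[0.001,-0.001,-0.001],[0.001,-0.001,-0.001],[0.001,-0.001,-0.001],[0.001,-0.001,-0.001]]
[[-3.9,2.3,34.3],[-3.9,2.4,34.3],[-3.8,2.4,34.3],[-3.8,2.4,34.3],[-3.8,2.5,34.3],[-3.7,2.5,34.3]]
```

View pics/w1.png

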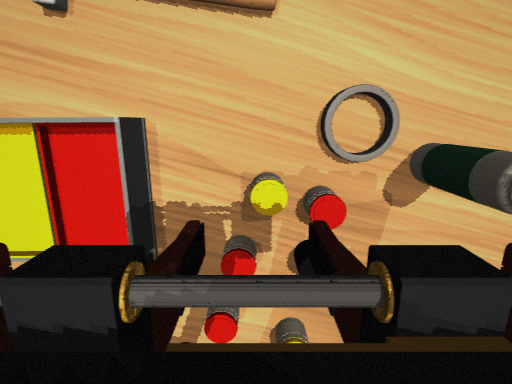

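The wrist view shows the yellow tin at (268,197), a red one at (328,210) and the other tins below them. I'll cross-check positions from here.

```bash
cat >> h.py <<'E'
def wtins(im,c,z=.05):
    for k in ['red','yellow']:
        for a,ce,m in blobs(masks(im)[k],150):
            if a<2500:
                r=cv2.minEnclosingCircle(np.argwhere(m)[:,::-1].astype(np.float32)); print(k,a,np.round(r[0]),round(r[1],1),np.round(at_z(c,r[0],z),3))
E
python3 - <<'E'
from h import *
im=cv2.imread('pics/w1.png')[:,:,::-1]; wtins(im,cam('wrist'))
plan((.634,-.045,.22,-75),(.634,-.045,.018,-75))
E
```

```text
red 934 [328. 212.] 18.8 [ 0.633 -0.12   0.05 ]
red 744 [238. 265.] 17.5 [ 0.541 -0.034  0.05 ]
red 802 [220. 327.] 16.5 [ 0.449 -0.033  0.05 ]
yellow 978 [269. 197.] 18.9 [ 0.634 -0.048  0.05 ]
7
[[0.006,-0.003,-0.007],[0,0,0],[0,0,0],[0,0,0],[0,0,0],[0,0,0],[0,0,0]]
[[-19.1,13.1,3.5],[0,0,33.7],[0,0,33.7],[0,0,33.7],[0,0,33.7],[0,0,33.7],[0,0,33.7]]
```

Request:
drive_tool(angular=[[0.006,-0.003,-0.007],[0,0,0],[0,0,0],[0,0,0],[0,0,0],[0,0,0],[0,0,0],[0,0,0],[0,0,0]], translation=[[-19,14,3],[0,0,0],[0,0,30],[0,0,30],[0,0,30],[0,0,30],[0,0,25],[0,0,10],[0,0,0]], jaw=[60,60,60,60,60,60,60,60,60])

```text
t: 4.55
eef_pos: [0.633, -0.0548, 0.0644]
tcp_rot: [3.115, 0.39, 0.008]
force: [0.0, 0.5, -0.0]
gripper_width: 0.0603
```

```bash
python3 - <<'E'
from h import *
where(); plan((.634,-.0465,.018,-75))
E
```

```text
t 4.5 p [ 0.633  -0.0548  0.0644] yaw -75.7 tilt [ 0.006 -0.002] F [ 0.   0.5 -0. ] w 0.0603
2
[[0.002,-0.002,-0.006],[0.002,-0.002,-0.006]]
[[1.4,-4,23.2],[1.5,-3.9,23.2]]
```

Request:
drive_tool(angular=[[0.003,-0.003,-0.01],[0,0,0],[0,0,0],[0,0,0],[0,0,0]], translation=[[3,-8,0],[0,0,20],[0,0,20],[0,0,5],[0,0,0]], jaw=[60,60,60,60,60])

```text
t: 5.05
eef_pos: [0.6398, -0.0454, 0.0261]
tcp_rot: [3.113, 0.407, 0.02]
force: [0.2, 0.4, 0.1]
gripper_width: 0.0602
```

```bash
python3 - <<'E'
from h import *
where(); plan((.634,-.0465,.018,-75))
E
```

```text
t 5.0 p [ 0.6398 -0.0454  0.0261] yaw -75.1 tilt [0.013 0.   ] F [0.2 0.4 0.1] w 0.0602
1
[[0.003,-0.013,-0.002]]
[[-5.9,-0.5,8]]
```

Request:
drive_tool(angular=[[0.003,-0.013,0],[0,0,0],[0,0,0],[0,0,0],[0,0,0],[0,0,0],[0,0,0]], translation=[[-5,0,6],[0,0,0],[0,0,0],[0,0,0],[0,0,0],[0,0,0],[0,0,0]], jaw=[60,60,40,40,40,40,40])

```text
t: 5.75
eef_pos: [0.6371, -0.0467, 0.0239]
tcp_rot: [3.114, 0.407, 0.006]
force: [0.8, 1.1, -1.8]
gripper_width: 0.0437
```

```bash
python3 - <<'E'
from h import *
where(); s=monitor.read_state(); x,y,z=s['eef_pos']
plan((x,y,.14,-75),(.580,.280,.14,-75,30))
E
```

```text
t 5.8 p [ 0.6371 -0.0467  0.0239] yaw -75.1 tilt [ 0.004 -0.001] F [ 0.8  1.1 -1.8] w 0.0437
10
[[0.001,-0.001,-0.001],[0.001,-0.001,-0.001],[0.001,-0.001,-0.001],[0,0,0],[0,0,0],[0,0,0],[0,0,0],[0,0,0],[0,0,0],[0,0,0]]
[[0.1,0.1,-38.7],[0.1,0,-38.7],[0,0,-38.7],[2.5,-27.5,0],[2.5,-27.5,0],[2.5,-27.5,0],[2.5,-27.5,0],[2.5,-27.5,0],[2.5,-27.5,0],[2.5,-27.5,0]]
5
[[0,0,0],[0,0,0],[0,0,0],[0,0,0],[0,0,0]]
[[2.5,-27.5,0],[2.5,-27.5,0],[2.5,-27.5,0],[2.5,-27.5,0],[2.5,-27.5,0]]
```

Request:
drive_tool(angular=[[0,0,0],[0,0,0],[0,0,0],[0,0,0],[0,0,0],[0,0,0],[0,0,0],[0,0,0],[0,0,0],[0,0,0]], translation=[[0,0,-20],[0,0,-40],[0,0,-40],[0,0,-15],[0,0,0],[3,-30,0],[3,-40,0],[3,-40,0],[3,-40,0],[3,-40,0]], jaw=[40,40,40,40,40,40,40,40,40,40])

```text
t: 6.75
eef_pos: [0.5977, 0.141, 0.1319]
tcp_rot: [3.116, 0.393, -0.013]
force: [0.8, -0.2, -1.5]
gripper_width: 0.0436
```

Request:
drive_tool(angular=[[0,0,0],[0,0,0],[0,0,0],[0,0,0],[0,0,0],[0,0,0]], translation=[[3,-40,0],[3,-40,0],[3,-30,0],[2,-10,0],[0,0,0],[0,0,0]], jaw=[40,40,40,40,40,40])

```text
t: 7.35
eef_pos: [0.5705, 0.2664, 0.1197]
tcp_rot: [3.111, 0.401, -0.036]
force: [-0.0, 0.3, -0.3]
gripper_width: 0.0438
```

```bash
python3 - <<'E'
from h import *
where(); plan((.580,.280,.14,-75),(.58,.28,.036,-75))
im=read_camera('wrist'); c=cam('wrist'); save('w2',im)
for n in ['tray_yellow_floor','tray_red_floor','pin_upper','pin_lower','latch']:
    for d in spotter.mark_of('wrist',n)[:2]: print(n,round(d['confidence'],2),np.round(d['at']),np.round(at_z(c,d['at'],.01),3))
E
```

```text
t 7.3 p [0.5705 0.2664 0.1197] yaw -75.3 tilt [-0.022 -0.008] F [-0.   0.3 -0.3] w 0.0438
4
[[0.002,0.023,-0.005],[0,0,0],[0,0,0],[0,0,0]]
[[12.2,-10.7,-20.6],[0,0,34.7],[0,0,34.7],[0,0,34.7]]
tray_yellow_floor 0.58 [242. 209.] [0.549 0.274 0.01 ]
tray_red_floor 0.92 [359. 206.] [0.58  0.168 0.01 ]
```

View pics/w2.png

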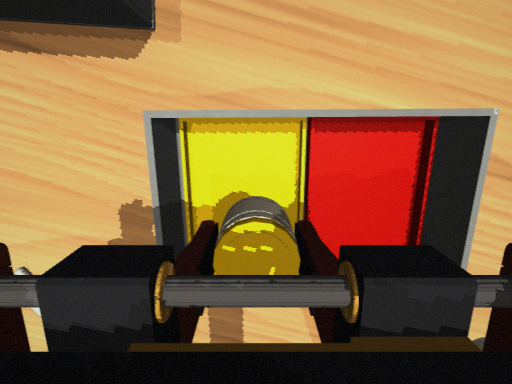

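The tin is held above the yellow tray. That tray spans columns 185-305, with red on the right. Next I level the tool, shift over and lower.

Request:
drive_tool(angular=[[0.002,0.023,-0.005],[0,0,0],[0,0,0],[0,0,0],[0,0,0],[0,0,0],[0,0,0]], translation=[[12,-10,0],[0,0,0],[0,0,20],[0,0,30],[0,0,20],[0,0,5],[0,0,0]], jaw=[40,40,40,40,40,40,40])

```text
t: 8.35
eef_pos: [0.5853, 0.281, 0.0465]
tcp_rot: [-3.112, -0.406, -0.017]
force: [-0.2, 0.3, -0.0]
gripper_width: 0.0437
```

```bash
python3 - <<'E'
from h import *
where(); plan((.580,.278,.034,-75))
E
```

```text
t 8.3 p [0.5853 0.281  0.0465] yaw -75.1 tilt [0.01  0.005] F [-0.2  0.3 -0. ] w 0.0437
1
[[-0.002,-0.011,-0.002]]
[[-6,1.5,12.4]]
```

Request:
drive_tool(angular=[[-0.002,-0.011,0],[0,0,0],[0,0,0],[0,0,0],[0,0,0]], translation=[[-4,1,4],[0,0,3],[0,0,2],[0,0,1],[0,0,0]], jaw=[40,40,40,40,40])

```text
t: 8.85
eef_pos: [0.5835, 0.2798, 0.0393]
tcp_rot: [-3.114, -0.407, -0.007]
force: [-0.4, -0.3, -1.2]
gripper_width: 0.0436
```

Request:
drive_tool(angular=[[0,0,0],[0,0,0],[0,0,0]], translation=[[0,0,2],[0,0,1],[0,0,0]], jaw=[40,40,40])

```text
t: 9.15
eef_pos: [0.584, 0.28, 0.0367]
tcp_rot: [-3.114, -0.407, -0.008]
force: [0.5, 0.4, -0.7]
gripper_width: 0.0438
```

```bash
python3 - <<'E'
from h import *
where()
E
```

```text
t 9.2 p [0.584  0.28   0.0367] yaw -75.1 tilt [0.005 0.002] F [ 0.5  0.4 -0.7] w 0.0438
```

Request:
drive_tool(angular=[[0,0,0],[0,0,0],[0,0,0]], translation=[[0,0,2],[0,0,1],[0,0,0]], jaw=[40,40,40])

```text
t: 9.45
eef_pos: [0.584, 0.28, 0.0334]
tcp_rot: [-3.114, -0.406, -0.008]
force: [-0.4, -0.1, -0.8]
gripper_width: 0.0437
```

Request:
drive_tool(angular=[[0,0,0],[0,0,0],[0,0,0]], translation=[[0,0,2],[0,0,1],[0,0,0]], jaw=[40,40,40])

```text
t: 9.75
eef_pos: [0.5845, 0.2803, 0.0327]
tcp_rot: [-3.113, -0.406, -0.01]
force: [0.9, -0.3, -1.5]
gripper_width: 0.0436
```

```bash
python3 - <<'E'
from h import *
where()
E
```

```text
t 9.8 p [0.5845 0.2803 0.0327] yaw -75.1 tilt [0.006 0.003] F [ 0.9 -0.3 -1.5] w 0.0436
```

Request:
drive_tool(angular=[[0,0,0],[0,0,0],[0,0,0],[0,0,0],[0,0,0],[0,0,0],[0,0,0]], translation=[[0,0,0],[0,0,0],[0,0,-10],[0,0,-40],[0,0,-40],[0,0,-30],[0,0,0]], jaw=[60,60,60,60,60,60,60])

```text
t: 10.45
eef_pos: [0.5835, 0.2799, 0.1575]
tcp_rot: [-3.114, -0.407, -0.007]
force: [0.6, 0.6, 0.8]
gripper_width: 0.0606
```

```bash
python3 - <<'E'
from h import *
where(); plan((.434,-.136,.16,-75))
E
```

```text
t 10.4 p [0.5835 0.2799 0.1575] yaw -75.1 tilt [0.004 0.002] F [0.6 0.6 0.8] w 0.0606
10
[[0,0,0],[0,0,0],[0,0,0],[0,0,0],[0,0,0],[0,0,0],[0,0,0],[0,0,0],[0,0,0],[0,0,0]]
[[-20.9,30.3,-0.3],[-20.9,30.3,-0.3],[-21,30.3,-0.3],[-21,30.3,-0.3],[-21,30.3,-0.3],[-21,30.3,-0.3],[-21,30.3,-0.3],[-21,30.3,-0.3],[-21,30.3,-0.2],[-21,30.3,-0.2]]
2
[[0,0,0],[0,0,0]]
[[-21,30.3,-0.2],[-21,30.3,-0.2]]
```

Request:
drive_tool(angular=[[0,0,0],[0,0,0],[0,0,0],[0,0,0],[0,0,0],[0,0,0],[0,0,0],[0,0,0],[0,0,0],[0,0,0]], translation=[[-21,30,0],[-21,30,0],[-21,30,0],[-21,30,0],[-21,30,0],[-21,30,0],[-21,30,0],[-21,30,0],[-21,30,0],[-21,30,0]], jaw=[60,60,60,60,60,60,60,60,60,60])

```text
t: 11.45
eef_pos: [0.4523, -0.0717, 0.1533]
tcp_rot: [-3.11, -0.418, -0.009]
force: [-0.7, -1.2, 0.2]
gripper_width: 0.06
```

Request:
drive_tool(angular=[[0,0,0],[0,0,0],[0,0,0],[0,0,0],[0,0,0]], translation=[[-21,30,0],[-10,15,0],[-4,5,0],[0,0,0],[0,0,0]], jaw=[60,60,60,60,60])

```text
t: 11.95
eef_pos: [0.4275, -0.1334, 0.1512]
tcp_rot: [-3.11, -0.409, -0.004]
force: [-0.5, -0.1, 0.4]
gripper_width: 0.06
```

```bash
python3 - <<'E'
from h import *
where(); im=read_camera('wrist'); c=cam('wrist'); wtins(im,c); save('w3',im)
plan((.434,-.136,.09,-75)); plan((.434,-.136,.02,-75))
for k in ['red','yellow']:
    for a,ce,m in blobs(masks(read_camera('top'))[k],20):
        if a<300: print(k,a,np.round(at_z(cam('top'),ce,.05),3))
E
```

```text
t 11.9 p [ 0.4275 -0.1334  0.1512] yaw -75.0 tilt [0.002 0.005] F [-0.5 -0.1  0.4] w 0.06
red 323 [16. 23.] 19.8 [0.514 0.088 0.05 ]
red 1979 [151. 143.] 26.2 [ 0.449 -0.032  0.05 ]
yellow 1722 [262. 189.] 24.3 [ 0.434 -0.136  0.05 ]
2
[[-0.002,-0.001,0],[-0.002,-0.001,0]]
[[2.7,2.3,30.6],[2.7,2.2,30.6]]
4
[[-0.001,-0.001,0],[-0.001,-0.001,0],[-0.001,-0.001,0],[-0.001,-0.001,0]]
[[1.3,1.2,32.8],[1.3,1.2,32.8],[1.3,1.2,32.8],[1.3,1.1,32.8]]
red 186 [ 0.634 -0.117  0.05 ]
red 195 [ 0.54  -0.031  0.05 ]
red 199 [ 0.448 -0.03   0.05 ]
yellow 54 [0.495 0.091 0.05 ]
```

Request:
drive_tool(angular=[[-0.004,-0.002,0],[0,0,0],[0,0,0],[0,0,0],[0,0,0],[0,0,0],[0,0,0],[0,0,0]], translation=[[5,4,5],[0,0,30],[0,0,30],[0,0,30],[0,0,20],[0,0,10],[0,0,2],[0,0,0]], jaw=[60,60,60,60,60,60,60,60])

```text
t: 12.9
eef_pos: [0.4414, -0.1336, 0.0196]
tcp_rot: [3.109, 0.424, 0.012]
force: [-0.4, 0.2, 0.4]
gripper_width: 0.0598
```

```bash
python3 - <<'E'
from h import *
where(); plan((.434,-.136,.022,-75))
E
```

```text
t 12.9 p [ 0.4414 -0.1336  0.0196] yaw -74.5 tilt [ 0.008 -0.003] F [-0.4  0.2  0.4] w 0.0598
1
[[0.005,-0.007,0.009]]
[[-7.7,0.4,-2.4]]
```

Request:
drive_tool(angular=[[0.004,-0.007,0.009],[0,0,0],[0,0,0],[0,0,0],[0,0,0],[0,0,0]], translation=[[-7,0,-1],[0,0,0],[0,0,0],[0,0,0],[0,0,0],[0,0,0]], jaw=[60,60,40,40,40,40])

```text
t: 13.5
eef_pos: [0.4364, -0.1364, 0.024]
tcp_rot: [3.111, 0.408, 0.008]
force: [0.2, -0.2, -1.6]
gripper_width: 0.0437
```

```bash
python3 - <<'E'
from h import *
where(); plan((.435,-.1355,.15,-75),(.518,.2665,.15,-75))
E
```

```text
t 13.5 p [ 0.4364 -0.1364  0.024 ] yaw -75.1 tilt [ 0.006 -0.003] F [ 0.2 -0.2 -1.6] w 0.0437
10
[[0.001,-0.001,0],[0.001,-0.001,0],[0.001,-0.001,0],[0.001,-0.001,0],[0,0,0],[0,0,0],[0,0,0],[0,0,0],[0,0,0],[0,0,0]]
[[-0.1,-0.2,-31.5],[-0.2,-0.2,-31.5],[-0.2,-0.3,-31.5],[-0.2,-0.3,-31.5],[16.7,-33.3,0],[16.7,-33.3,0],[16.7,-33.3,0],[16.7,-33.3,0],[16.7,-33.3,0],[16.7,-33.3,0]]
5
[[0,0,0],[0,0,0],[0,0,0],[0,0,0],[0,0,0]]
[[16.7,-33.3,0],[16.7,-33.3,0],[16.7,-33.3,0],[16.7,-33.3,0],[16.7,-33.3,0]]
```

Request:
drive_tool(angular=[[0.003,-0.004,0],[0,0,0],[0,0,0],[0,0,0],[0,0,0],[0,0,0],[0,0,0],[0,0,0],[0,0,0],[0,0,0]], translation=[[0,0,-20],[0,0,-40],[0,0,-40],[0,0,-40],[0,0,-20],[0,0,0],[17,-33,0],[17,-33,0],[17,-33,-2],[17,-33,-2]], jaw=[40,40,40,40,40,40,40,40,40,40])

```text
t: 14.5
eef_pos: [0.4657, 0.0098, 0.1891]
tcp_rot: [-3.116, -0.395, 0.009]
force: [-0.3, 0.1, -0.2]
gripper_width: 0.0434
```

Request:
drive_tool(angular=[[0,0,0],[0,0,0],[0,0,0],[0,0,0],[0,0,0],[0,0,0],[0,0,0],[0,0,0],[0,0,0]], translation=[[17,-33,-2],[17,-33,-2],[17,-33,-2],[17,-33,-2],[17,-33,-2],[17,-33,-2],[10,-20,0],[0,0,0],[0,0,0]], jaw=[40,40,40,40,40,40,40,40,40])

```text
t: 15.4
eef_pos: [0.5136, 0.2613, 0.1833]
tcp_rot: [3.112, 0.403, -0.04]
force: [0.2, -0.1, -1.3]
gripper_width: 0.0438
```

```bash
python3 - <<'E'
from h import *
where(); plan((.518,.2665,.15,-75))
wtins(read_camera('wrist'),cam('wrist'),.06)
E
```

```text
t 15.4 p [0.5136 0.2613 0.1833] yaw -75.2 tilt [-0.025 -0.007] F [ 0.2 -0.1 -1.3] w 0.0438
1
[[0,0.026,-0.004]]
[[6.4,-3.9,33.2]]
red 184 [482. 311.] 9.7 [ 0.44  -0.016  0.06 ]
red 628 [219. 331.] 22.8 [0.34  0.259 0.06 ]
```

Request:
drive_tool(angular=[[0,0.026,-0.004],[0,0,0],[0,0,0],[0,0,0],[0,0,0],[0,0,0],[0,0,0],[0,0,0],[0,0,0]], translation=[[3,-3,0],[0,0,0],[0,0,20],[0,0,35],[0,0,35],[0,0,20],[0,0,10],[0,0,0],[0,0,0]], jaw=[40,40,40,40,40,40,40,40,40])

```text
t: 16.35
eef_pos: [0.5153, 0.2548, 0.0596]
tcp_rot: [3.115, 0.393, -0.005]
force: [-0.1, 0.3, -1.6]
gripper_width: 0.0437
```

```bash
python3 - <<'E'
from h import *
where(); plan((.518,.2635,.036,-75))
E
```

```text
t 16.4 p [0.5153 0.2548 0.0596] yaw -75.6 tilt [-0.003 -0.002] F [-0.1  0.3 -1.6] w 0.0437
1
[[0.002,0.003,-0.011]]
[[4.8,-7.8,23.6]]
```

Request:
drive_tool(angular=[[0.002,0.003,-0.01],[0,0,0],[0,0,0],[0,0,0],[0,0,0],[0,0,0],[0,0,0]], translation=[[4,-5,8],[0,0,8],[0,0,4],[0,0,3],[0,0,2],[0,0,1],[0,0,0]], jaw=[40,40,40,40,40,40,40])

```text
t: 17.05
eef_pos: [0.5205, 0.2622, 0.0349]
tcp_rot: [-3.112, -0.411, -0.009]
force: [0.3, -0.2, -1.1]
gripper_width: 0.0441
```

```bash
python3 - <<'E'
from h import *
where()
E
```

```text
t 17.1 p [0.5205 0.2622 0.0349] yaw -75.0 tilt [0.005 0.003] F [ 0.3 -0.2 -1.1] w 0.0441
```

Request:
drive_tool(angular=[[0,0,0],[0,0,0],[0,0,0],[0,0,0],[0,0,0],[0,0,0],[0,0,0],[0,0,0],[0,0,0],[0,0,0]], translation=[[0,0,2],[0,0,1],[0,0,0],[0,0,0],[0,0,0],[0,0,-10],[0,0,-40],[0,0,-40],[0,0,-40],[0,0,0]], jaw=[40,40,60,60,60,60,60,60,60,60])

```text
t: 18.05
eef_pos: [0.5199, 0.2618, 0.1687]
tcp_rot: [-3.112, -0.41, -0.008]
force: [-0.0, 0.3, -0.5]
gripper_width: 0.0599
```

```bash
python3 - <<'E'
from h import *
where(); c=cam('top'); cs=cam('side')
print('spray',tri([(c,[342.4,136.8]),(cs,[229.9,160.9])]),at_z(c,[342.4,136.8],0)); print('tape',at_z(c,[304.3,125.2],.012),at_z(cs,[210.9,180.8],.012))
im=cv2.imread('pics/w1.png')[:,:,::-1]
# tape & spray base from w1 (pose then)
st={'eef_pos':[0.6516,-0.0247,0.2239],'tcp_rot':[3.111,0.401,0.01]}; cw=cam('wrist',st)
print('w1 tape',at_z(cw,[360,123],.024),'left',at_z(cw,[322,125],.024),'low',at_z(cw,[358,162],.024),'spray base',at_z(cw,[415,165],0),at_z(cw,[432,188],0), 'black', at_z(cw,[308,262],.05))
E
```

```text
t 18.1 p [0.5199 0.2618 0.1687] yaw -75.0 tilt [0.005 0.003] F [-0.   0.3 -0.5] w 0.0599
spray [ 0.71545569 -0.23591758  0.00699207] [ 0.71937065 -0.23734242  0.        ]
tape [ 0.74655638 -0.12744325  0.012     ] [ 0.72975451 -0.11720632  0.012     ]
w1 tape [ 0.74418464 -0.1280429   0.024     ] left [ 0.73063453 -0.08539525  0.024     ] low [ 0.69999141 -0.14109073  0.024     ] spray base [ 0.7141057  -0.22304106  0.        ] [ 0.69118887 -0.25643882  0.        ] black [ 0.56920755 -0.11301558  0.05      ]
```

Request:
drive_tool(angular=[[0,-0.004,0],[0,0,0],[0,0,0],[0,0,0],[0,0,0],[0,0,0],[0,0,0],[0,0,0],[0,0,0],[0,0,0]], translation=[[1,33,0],[1,33,0],[1,33,0],[1,33,0],[1,33,0],[1,33,0],[1,33,0],[1,33,0],[1,33,0],[1,33,0]], jaw=[60,60,60,60,60,60,60,60,60,60])

```text
t: 19.05
eef_pos: [0.6172, -0.0617, 0.1708]
tcp_rot: [-3.109, -0.422, -0.007]
force: [0.1, -0.7, -0.0]
gripper_width: 0.0599
```

Request:
drive_tool(angular=[[0,0,0],[0,0,0],[0,0,0],[0,0,0],[0,0,0]], translation=[[1,33,0],[0,20,0],[0,5,0],[0,0,0],[0,0,0]], jaw=[60,60,60,60,60])

```text
t: 19.55
eef_pos: [0.6331, -0.1229, 0.1695]
tcp_rot: [-3.11, -0.414, -0.005]
force: [0.6, 0.9, 0.1]
gripper_width: 0.0602
```

```bash
python3 - <<'E'
from h import *
where(); im=read_camera('wrist'); c=cam('wrist'); wtins(im,c)
plan((.634,-.118,.15,-75))
E
```

```text
t 19.6 p [ 0.6331 -0.1229  0.1695] yaw -74.8 tilt [0.002 0.005] F [0.6 0.9 0.1] w 0.0602
red 1561 [252. 188.] 22.7 [ 0.635 -0.118  0.05 ]
red 151 [  4. 218.] 18.3 [0.54  0.113 0.05 ]
red 604 [148. 247.] 19.1 [ 0.547 -0.032  0.05 ]
1
[[-0.004,-0.003,0.003]]
[[2.1,-4.1,19.5]]
```

Request:
drive_tool(angular=[[-0.004,-0.003,0.003],[0,0,0],[0,0,0],[0,0,0],[0,0,0],[0,0,0],[0,0,0],[0,0,0],[0,0,0]], translation=[[1,-3,0],[0,0,0],[0,0,20],[0,0,35],[0,0,35],[0,0,30],[0,0,15],[0,0,6],[0,0,0]], jaw=[60,60,60,60,60,60,60,60,60])

```text
t: 20.5
eef_pos: [0.6361, -0.1123, 0.0276]
tcp_rot: [3.111, 0.424, 0.01]
force: [-0.5, 0.3, -0.6]
gripper_width: 0.0603
```

```bash
python3 - <<'E'
from h import *
where(); plan((.634,-.118,.022,-75))
E
```

```text
t 20.5 p [ 0.6361 -0.1123  0.0276] yaw -74.5 tilt [ 0.006 -0.001] F [-0.5  0.3 -0.6] w 0.0603
1
[[0.003,-0.006,0.009]]
[[-3.6,4.9,5.6]]
```

Grasp, lift, then carry to the red tray's far slot.

Request:
drive_tool(angular=[[0.002,-0.005,0.009],[0,0,0],[0,0,0],[0,0,0],[0,0,0],[0,0,0],[0,0,0],[0,0,0],[0,0,0],[0,0,0]], translation=[[-2,4,3],[0,0,0],[0,0,0],[0,0,0],[0,0,0],[0,0,-20],[0,0,-40],[0,0,-40],[0,0,-20],[0,0,0]], jaw=[60,40,40,40,40,40,40,40,40,40])

```text
t: 21.5
eef_pos: [0.6362, -0.1174, 0.1524]
tcp_rot: [3.113, 0.408, 0.007]
force: [-0.8, -1.0, -1.9]
gripper_width: 0.0439
```

```bash
python3 - <<'E'
from h import *
where(); plan((.624,.181,.16,-75))
E
```

```text
t 21.5 p [ 0.6362 -0.1174  0.1524] yaw -75.1 tilt [ 0.004 -0.001] F [-0.8 -1.  -1.9] w 0.0439
8
[[0,-0.001,0],[0,-0.001,0],[0,-0.001,0],[0,-0.001,0],[0,-0.001,0],[0,-0.001,0],[0,-0.001,0],[0,-0.001,0]]
[[8.1,-36.4,-1],[8.1,-36.4,-1],[8.2,-36.4,-1],[8.2,-36.4,-1],[8.2,-36.4,-1],[8.2,-36.4,-1],[8.2,-36.4,-1],[8.2,-36.4,-1]]
```

Request:
drive_tool(angular=[[0,0,0],[0,0,0],[0,0,0],[0,0,0],[0,0,0],[0,0,0],[0,0,0],[0,0,0],[0,0,0],[0,0,0]], translation=[[8,-36,-2],[8,-36,-2],[8,-36,-2],[8,-36,-2],[8,-36,-2],[8,-36,-2],[8,-36,-2],[5,-22,0],[0,0,0],[0,0,0]], jaw=[40,40,40,40,40,40,40,40,40,40])

```text
t: 22.5
eef_pos: [0.6186, 0.1717, 0.1536]
tcp_rot: [3.113, 0.404, -0.013]
force: [0.5, 0.5, -1.3]
gripper_width: 0.0435
```

```bash
python3 - <<'E'
from h import *
where(); plan((.624,.181,.15,-75))
E
```

```text
t 22.5 p [0.6186 0.1717 0.1536] yaw -75.2 tilt [-0.008 -0.004] F [ 0.5  0.5 -1.3] w 0.0435
1
[[0.002,0.008,-0.004]]
[[7.7,-7.7,3.5]]
```

Request:
drive_tool(angular=[[0.002,0.008,-0.004],[0,0,0],[0,0,0],[0,0,0],[0,0,0],[0,0,0],[0,0,0],[0,0,0]], translation=[[5,-6,0],[0,0,0],[0,0,20],[0,0,35],[0,0,30],[0,0,10],[0,0,0],[0,0,0]], jaw=[40,40,40,40,40,40,40,40])

```text
t: 23.3
eef_pos: [0.6248, 0.1724, 0.0563]
tcp_rot: [3.116, 0.398, 0.004]
force: [0.3, 1.2, -0.6]
gripper_width: 0.0438
```

```bash
python3 - <<'E'
from h import *
where(); plan((.624,.181,.036,-75))
E
```

```text
t 23.3 p [0.6248 0.1724 0.0563] yaw -75.4 tilt [0.003 0.   ] F [ 0.3  1.2 -0.6] w 0.0438
1
[[0,-0.003,-0.008]]
[[1.4,-8.5,20.3]]
```

Request:
drive_tool(angular=[[0,-0.003,-0.008],[0,0,0],[0,0,0],[0,0,0],[0,0,0],[0,0,0],[0,0,0]], translation=[[-1,-6,5],[0,0,6],[0,0,4],[0,0,3],[0,0,2],[0,0,1],[0,0,0]], jaw=[40,40,40,40,40,40,40])

```text
t: 24.0
eef_pos: [0.6251, 0.1793, 0.0382]
tcp_rot: [-3.114, -0.412, -0.01]
force: [-0.3, -0.1, -1.4]
gripper_width: 0.0438
```

```bash
python3 - <<'E'
from h import *
where()
E
```

```text
t 24.0 p [0.6251 0.1793 0.0382] yaw -74.9 tilt [0.006 0.001] F [-0.3 -0.1 -1.4] w 0.0438
```

Request:
drive_tool(angular=[[0,0,0],[0,0,0],[0,0,0],[0,0,0]], translation=[[0,0,2],[0,0,2],[0,0,1],[0,0,0]], jaw=[40,40,40,40])

```text
t: 24.4
eef_pos: [0.626, 0.1795, 0.0372]
tcp_rot: [-3.114, -0.412, -0.013]
force: [-0.4, 0.7, -1.7]
gripper_width: 0.0435
```

Request:
drive_tool(angular=[[0,0,0],[0,0,0],[0,0,0],[0,-0.004,0],[0,0,0],[0,0,0],[0,0,0],[0,0,0]], translation=[[0,0,0],[0,0,0],[0,0,0],[0,0,-10],[0,0,-40],[0,0,-40],[0,0,-40],[0,0,0]], jaw=[60,60,60,60,60,60,60,60])

```text
t: 25.2
eef_pos: [0.6255, 0.1793, 0.1725]
tcp_rot: [3.114, 0.412, 0.002]
force: [0.7, 0.8, -0.8]
gripper_width: 0.0598
```

```bash
python3 - <<'E'
from h import *
where(); plan((.54,-.032,.16,-75))
E
```

```text
t 25.2 p [0.6255 0.1793 0.1725] yaw -74.9 tilt [ 0.001 -0.   ] F [ 0.7  0.8 -0.8] w 0.0598
6
[[0,0,0],[0,0,0],[0,0,0],[0,0,0],[0,0,0],[0,0,0]]
[[-22.9,30.3,2.1],[-22.9,30.3,2.1],[-22.9,30.3,2.1],[-22.9,30.3,2.1],[-22.9,30.3,2.1],[-22.9,30.3,2.1]]
```

Request:
drive_tool(angular=[[0,0,0],[0,0,0],[0,0,0],[0,0,0],[0,0,0],[0,0,0],[0,0,0],[0,0,0],[0,0,0]], translation=[[-23,30,0],[-23,30,0],[-23,30,0],[-23,30,0],[-23,30,0],[-14,18,0],[-5,7,0],[0,0,0],[0,0,0]], jaw=[60,60,60,60,60,60,60,60,60])

```text
t: 26.1
eef_pos: [0.5398, -0.0294, 0.1748]
tcp_rot: [-3.113, -0.415, -0.011]
force: [0.3, -0.2, 0.4]
gripper_width: 0.0602
```

```bash
python3 - <<'E'
from h import *
where(); im=read_camera('wrist'); c=cam('wrist'); wtins(im,c)
plan((.54,-.032,.16,-75)); a=read_camera('top'); save('t2',np.ascontiguousarray(cv2.resize(a[100:300,90:400],None,fx=2.4,fy=2.4)))
E
```

```text
t 26.1 p [ 0.5398 -0.0294  0.1748] yaw -74.8 tilt [0.007 0.002] F [ 0.3 -0.2  0.4] w 0.0602
red 1502 [260. 190.] 22.0 [ 0.541 -0.032  0.05 ]
red 730 [236. 270.] 20.3 [ 0.45  -0.032  0.05 ]
yellow 246 [ 92. 234.] 11.5 [0.451 0.12  0.05 ]
1
[[0,-0.007,0.004]]
[[-0.8,2.7,14.9]]
```

View pics/t2.png

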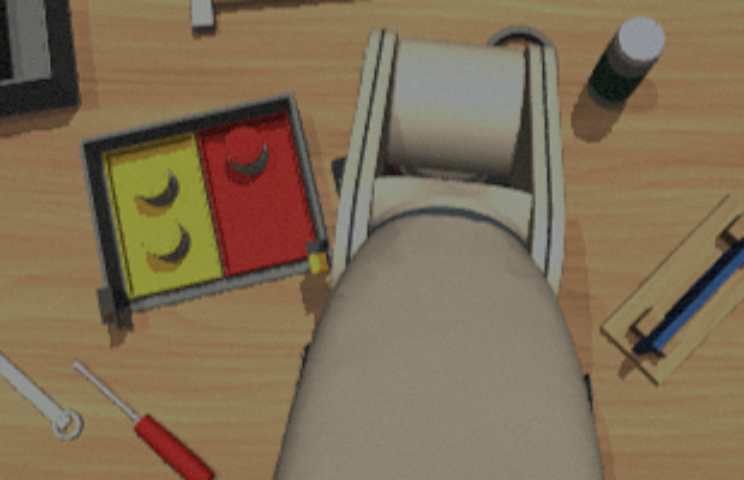

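The top crop shows two tins in the yellow tray and one in the red, all upright and well inside the walls. Next is the red tin below the gripper.

Request:
drive_tool(angular=[[0,-0.007,0.004],[0,0,0],[0,0,0],[0,0,0],[0,0,0],[0,0,0],[0,0,0],[0,0,0],[0,0,0]], translation=[[-1,4,0],[0,0,0],[0,0,25],[0,0,35],[0,0,35],[0,0,35],[0,0,15],[0,0,5],[0,0,0]], jaw=[60,60,60,60,60,60,60,60,60])

```text
t: 27.1
eef_pos: [0.5457, -0.0291, 0.0208]
tcp_rot: [3.112, 0.42, 0.009]
force: [0.5, 0.3, 0.5]
gripper_width: 0.0599
```

```bash
python3 - <<'E'
from h import *
where(); plan((.54,-.032,.022,-75))
E
```

```text
t 27.1 p [ 0.5457 -0.0291  0.0208] yaw -74.6 tilt [ 0.006 -0.   ] F [0.5 0.3 0.5] w 0.0599
1
[[0.002,-0.006,0.007]]
[[-6.3,1.3,-1.2]]
```

Request:
drive_tool(angular=[[0.002,-0.006,0.007],[0,0,0],[0,0,0],[0,0,0],[0,0,0],[0,0,0],[0,0,0],[0,0,0],[0,0,0],[0,0,0]], translation=[[-5,1,0],[0,0,0],[0,0,0],[0,0,0],[0,0,0],[0,0,-20],[0,0,-40],[0,0,-40],[0,0,-20],[0,0,0]], jaw=[60,40,40,40,40,40,40,40,40,40])

```text
t: 28.1
eef_pos: [0.5422, -0.0315, 0.1486]
tcp_rot: [3.114, 0.408, 0.006]
force: [0.4, -0.1, -1.6]
gripper_width: 0.0436
```

```bash
python3 - <<'E'
from h import *
where(); plan((.575,.168,.16,-75))
E
```

```text
t 28.1 p [ 0.5422 -0.0315  0.1486] yaw -75.1 tilt [ 0.004 -0.   ] F [ 0.4 -0.1 -1.6] w 0.0436
6
[[0,-0.001,0],[0,-0.001,0],[0,-0.001,0],[0,-0.001,0],[0,-0.001,0],[0,-0.001,0]]
[[13.9,-30.7,-1.9],[13.9,-30.7,-1.9],[13.9,-30.7,-1.9],[13.9,-30.7,-1.9],[13.9,-30.7,-1.9],[13.9,-30.7,-1.9]]
```

Request:
drive_tool(angular=[[0,0,0],[0,0,0],[0,0,0],[0,0,0],[0,0,0],[0,0,0],[0,0,0],[0,0,0],[0,0,0]], translation=[[14,-31,-2],[14,-31,-2],[14,-31,-2],[14,-31,-2],[14,-31,-2],[10,-22,0],[2,-6,0],[0,0,0],[0,0,0]], jaw=[40,40,40,40,40,40,40,40,40])

```text
t: 29.0
eef_pos: [0.571, 0.1713, 0.1491]
tcp_rot: [3.113, 0.404, -0.009]
force: [0.1, 0.1, -1.2]
gripper_width: 0.0439
```

```bash
python3 - <<'E'
from h import *
where(); plan((.575,.166,.15,-75))
E
```

```text
t 29.0 p [0.571  0.1713 0.1491] yaw -75.2 tilt [-0.006 -0.003] F [ 0.1  0.1 -1.2] w 0.0439
1
[[0.002,0.006,-0.004]]
[[2.5,6.2,-0.9]]
```

Request:
drive_tool(angular=[[0.002,0.006,-0.004],[0,0,0],[0,0,0],[0,0,0],[0,0,0],[0,0,0],[0,0,0],[0,0,0]], translation=[[2,2,0],[0,0,0],[0,0,20],[0,0,35],[0,0,30],[0,0,10],[0,0,0],[0,0,0]], jaw=[40,40,40,40,40,40,40,40])

```text
t: 29.8
eef_pos: [0.5759, 0.1632, 0.0536]
tcp_rot: [-3.116, -0.398, -0.007]
force: [0.8, 0.2, -1.1]
gripper_width: 0.0435
```

```bash
python3 - <<'E'
from h import *
where(); plan((.575,.166,.036,-75))
E
```

```text
t 29.8 p [0.5759 0.1632 0.0536] yaw -75.4 tilt [0.004 0.001] F [ 0.8  0.2 -1.1] w 0.0435
1
[[0,-0.004,-0.008]]
[[-0.2,-2.9,17.6]]
```

Request:
drive_tool(angular=[[0,-0.004,-0.008],[0,0,0],[0,0,0],[0,0,0],[0,0,0],[0,0,0],[0,0,0],[0,0,0]], translation=[[-1,-2,5],[0,0,6],[0,0,3],[0,0,3],[0,0,2],[0,0,2],[0,0,1],[0,0,0]], jaw=[40,40,40,40,40,40,40,40])

```text
t: 30.6
eef_pos: [0.5772, 0.1658, 0.0341]
tcp_rot: [-3.114, -0.412, -0.011]
force: [-0.1, 0.7, -1.5]
gripper_width: 0.0441
```

Request:
drive_tool(angular=[[0,0,0],[0,0,0]], translation=[[0,0,1],[0,0,0]], jaw=[40,40])

```text
t: 30.8
eef_pos: [0.5772, 0.1659, 0.033]
tcp_rot: [-3.114, -0.412, -0.011]
force: [-0.3, -0.2, -0.9]
gripper_width: 0.0435
```

Request:
drive_tool(angular=[[0,0,0],[0,0,0],[0,0,0],[0,0,0],[0,0,0],[0,-0.005,0],[0,0,0],[0,0,0],[0,0,0],[0,0,0]], translation=[[0,0,1],[0,0,1],[0,0,0],[0,0,0],[0,0,0],[0,0,-10],[0,0,-40],[0,0,-40],[0,0,-45],[0,0,0]], jaw=[40,40,60,60,60,60,60,60,60,60])

```text
t: 31.8
eef_pos: [0.5773, 0.1658, 0.1734]
tcp_rot: [3.114, 0.412, -0.0]
force: [0.7, 0.2, -0.5]
gripper_width: 0.0602
```

```bash
python3 - <<'E'
from h import *
where(); plan((.448,-.031,.17,-75))
E
```

```text
t 31.8 p [0.5773 0.1658 0.1734] yaw -74.9 tilt [-0. -0.] F [ 0.7  0.2 -0.5] w 0.0602
6
[[0,0,0],[0,0,0],[0,0,0],[0,0,0],[0,0,0],[0,0,0]]
[[-29.3,26.1,0.6],[-29.3,26.1,0.6],[-29.3,26.1,0.6],[-29.3,26.1,0.6],[-29.3,26.1,0.6],[-29.3,26.1,0.6]]
```

Request:
drive_tool(angular=[[0,0,0],[0,0,0],[0,0,0],[0,0,0],[0,0,0],[0,0,0],[0,0,0],[0,0,0],[0,0,0]], translation=[[-29,26,0],[-29,26,0],[-29,26,0],[-29,26,0],[-29,26,0],[-19,17,0],[-6,5,0],[0,0,0],[0,0,0]], jaw=[60,60,60,60,60,60,60,60,60])

```text
t: 32.7
eef_pos: [0.4495, -0.0295, 0.1752]
tcp_rot: [-3.113, -0.414, -0.009]
force: [0.6, 0.3, 0.3]
gripper_width: 0.0598
```

```bash
python3 - <<'E'
from h import *
where(); im=read_camera('wrist'); c=cam('wrist'); wtins(im,c)
plan((.449,-.032,.16,-75))
E
```

```text
t 32.7 p [ 0.4495 -0.0295  0.1752] yaw -74.8 tilt [0.005 0.002] F [0.6 0.3 0.3] w 0.0598
red 1494 [258. 191.] 22.1 [ 0.449 -0.031  0.05 ]
yellow 740 [116. 122.] 19.4 [0.478 0.113 0.05 ]
1
[[0,-0.006,0.003]]
[[-1.3,2.4,15.2]]
```

Request:
drive_tool(angular=[[0,-0.007,0.003],[0,0,0],[0,0,0],[0,0,0],[0,0,0],[0,0,0],[0,0,0],[0,0,0],[0,0,0]], translation=[[-5,4,0],[0,0,0],[0,0,25],[0,0,35],[0,0,35],[0,0,35],[0,0,15],[0,0,5],[0,0,0]], jaw=[60,60,60,60,60,60,60,60,60])

```text
t: 33.65
eef_pos: [0.4527, -0.0312, 0.021]
tcp_rot: [3.112, 0.421, 0.009]
force: [-0.8, 0.7, 0.2]
gripper_width: 0.0599
```

```bash
python3 - <<'E'
from h import *
where(); plan((.449,-.032,.021,-75))
E
```

```text
t 33.6 p [ 0.4527 -0.0312  0.021 ] yaw -74.6 tilt [ 0.006 -0.001] F [-0.8  0.7  0.2] w 0.0599
1
[[0.002,-0.005,0.007]]
[[-3.7,-0.2,0]]
```

Request:
drive_tool(angular=[[0.002,-0.006,0.007],[0,0,0],[0,0,0],[0,0,0],[0,0,0],[0,0,0],[0,0,0],[0,0,0],[0,0,0],[0,0,0]], translation=[[-3,0,0],[0,0,0],[0,0,0],[0,0,0],[0,0,0],[0,0,-20],[0,0,-40],[0,0,-40],[0,0,-40],[0,0,-15]], jaw=[60,40,40,40,40,40,40,40,40,40])

```text
t: 34.65
eef_pos: [0.4491, -0.0318, 0.183]
tcp_rot: [3.115, 0.41, -0.002]
force: [1.5, -0.4, -1.7]
gripper_width: 0.0436
```

```bash
python3 - <<'E'
from h import *
where(); plan((.526,.152,.17,-75))
E
```

```text
t 34.6 p [ 0.4491 -0.0318  0.183 ] yaw -75.0 tilt [-0.001 -0.   ] F [ 1.5 -0.4 -1.7] w 0.0436
5
[[0,0,0],[0,0,0],[0,0,0],[0,0,0],[0,0,0]]
[[24.4,-31.5,2.6],[24.4,-31.5,2.6],[24.4,-31.5,2.6],[24.4,-31.5,2.6],[24.4,-31.5,2.6]]
```

Over the front slot the gripper body would come down to about the latch post's height (115 mm). I'll set the tin back down and re-grip it about 11 mm higher.

Request:
drive_tool(angular=[[0,0,0],[0,0,0],[0,0,0],[0,0,0],[0,0,0],[0,0,0],[0,0,0],[0,0,0]], translation=[[0,0,0],[0,0,30],[0,0,40],[0,0,40],[0,0,30],[0,0,8],[0,0,0],[0,0,0]], jaw=[40,40,40,40,40,40,40,40])

```text
t: 35.45
eef_pos: [0.4509, -0.0322, 0.0313]
tcp_rot: [3.113, 0.409, 0.009]
force: [0.6, 0.2, -1.1]
gripper_width: 0.0441
```

```bash
python3 - <<'E'
from h import *
where()
E
```

```text
t 35.5 p [ 0.4509 -0.0322  0.0313] yaw -75.0 tilt [ 0.006 -0.001] F [ 0.6  0.2 -1.1] w 0.0441
```

Request:
drive_tool(angular=[[0.001,-0.006,0],[0,0,0],[0,0,0],[0,0,0]], translation=[[-1,0,5],[0,0,2],[0,0,1],[0,0,0]], jaw=[40,40,40,40])

```text
t: 35.85
eef_pos: [0.4526, -0.0328, 0.0261]
tcp_rot: [3.112, 0.409, 0.009]
force: [0.6, -0.1, -1.4]
gripper_width: 0.044
```

Request:
drive_tool(angular=[[0,0,0],[0,0,0],[0,0,0],[0,0,0],[0,0,0],[0,0,0],[0,0,0],[0,0,0],[0,0,0]], translation=[[0,0,1],[0,0,0],[0,0,0],[0,0,0],[0,0,-9],[0,0,0],[0,0,0],[0,0,0],[0,0,0]], jaw=[40,54,54,54,54,54,40,40,40])

```text
t: 36.75
eef_pos: [0.4538, -0.0328, 0.0362]
tcp_rot: [3.111, 0.409, 0.014]
force: [0.6, -0.5, -1.6]
gripper_width: 0.0436
```

```bash
python3 - <<'E'
from h import *
where()
E
```

```text
t 36.8 p [ 0.4538 -0.0328  0.0362] yaw -75.0 tilt [ 0.009 -0.003] F [ 0.6 -0.5 -1.6] w 0.0436
```

Request:
drive_tool(angular=[[0,0,0],[0,0,0],[0,0,0],[0,0,0],[0,0,0],[0,0,0]], translation=[[0,0,-20],[0,0,-40],[0,0,-40],[0,0,-40],[0,0,0],[0,0,0]], jaw=[40,40,40,40,40,40], squeeze=20)

```text
t: 37.35
eef_pos: [0.4503, -0.0323, 0.1789]
tcp_rot: [3.112, 0.409, 0.005]
force: [0.2, 0.5, -1.7]
gripper_width: 0.0432
```

Request:
drive_tool(angular=[[0.002,-0.008,0],[0,0,0],[0,0,0],[0,0,0],[0,0,0],[0,0,0],[0,0,0],[0,0,0]], translation=[[24,-31,0],[24,-31,-1],[24,-31,-1],[24,-31,0],[16,-20,0],[5,-6,0],[0,0,0],[0,0,0]], jaw=[40,40,40,40,40,40,40,40])

```text
t: 38.15
eef_pos: [0.5197, 0.1464, 0.1657]
tcp_rot: [3.112, 0.404, -0.042]
force: [0.3, -0.6, -1.6]
gripper_width: 0.0437
```

```bash
python3 - <<'E'
from h import *
where(); plan((.528,.153,.17,-75))
E
```

```text
t 38.1 p [0.5197 0.1464 0.1657] yaw -75.2 tilt [-0.026 -0.007] F [ 0.3 -0.6 -1.6] w 0.0437
1
[[0,0.027,-0.004]]
[[9.6,-4.2,-4.5]]
```

Request:
drive_tool(angular=[[0,0.027,-0.004],[0,0,0],[0,0,0],[0,0,0],[0,0,0],[0,0,0],[0,0,0]], translation=[[6,-4,0],[0,0,0],[0,0,20],[0,0,35],[0,0,25],[0,0,0],[0,0,0]], jaw=[40,40,40,40,40,40,40])

```text
t: 38.85
eef_pos: [0.5248, 0.147, 0.0853]
tcp_rot: [-3.116, -0.401, -0.009]
force: [-0.0, 0.4, -1.9]
gripper_width: 0.0435
```

```bash
python3 - <<'E'
from h import *
where(); plan((.528,.153,.05,-75))
E
```

```text
t 38.9 p [0.5248 0.147  0.0853] yaw -75.3 tilt [0.005 0.001] F [-0.   0.4 -1.9] w 0.0435
1
[[0.001,-0.005,-0.006]]
[[4.4,-5,35.3]]
```

Request:
drive_tool(angular=[[0.001,-0.005,-0.006],[0,0,0],[0,0,0],[0,0,0],[0,0,0],[0,0,0],[0,0,0]], translation=[[4,-4,8],[0,0,10],[0,0,8],[0,0,4],[0,0,2],[0,0,1],[0,0,0]], jaw=[40,40,40,40,40,40,40])

```text
t: 39.55
eef_pos: [0.5306, 0.1527, 0.0534]
tcp_rot: [-3.113, -0.41, -0.01]
force: [-0.3, 0.0, -0.3]
gripper_width: 0.0434
```

Request:
drive_tool(angular=[[0,0,0],[0,0,0],[0,0,0],[0,0,0]], translation=[[0,0,2],[0,0,1],[0,0,1],[0,0,0]], jaw=[40,40,40,40])

```text
t: 39.95
eef_pos: [0.5309, 0.1528, 0.0496]
tcp_rot: [-3.113, -0.41, -0.011]
force: [-0.6, 0.4, -0.8]
gripper_width: 0.0432
```

```bash
python3 - <<'E'
from h import *
where()
E
```

```text
t 40.0 p [0.5309 0.1528 0.0496] yaw -75.0 tilt [0.007 0.002] F [-0.6  0.4 -0.8] w 0.0432
```

Request:
drive_tool(angular=[[0,0,0],[0,0,0],[0,0,0],[0,0,0]], translation=[[0,0,2],[0,0,2],[0,0,1],[0,0,0]], jaw=[40,40,40,40])

```text
t: 40.35
eef_pos: [0.5314, 0.153, 0.0454]
tcp_rot: [-3.113, -0.41, -0.012]
force: [-0.3, -0.1, -0.8]
gripper_width: 0.0434
```

Request:
drive_tool(angular=[[0,0,0],[0,0,0],[0,0,0],[0,-0.006,0],[0,0,0],[0,0,0],[0,0,0],[0,0,0],[0,0,0],[0,0,0]], translation=[[0,0,0],[0,0,0],[0,0,0],[0,0,-10],[0,0,-40],[0,0,-40],[0,0,-40],[0,0,-40],[0,0,0],[0,0,0]], jaw=[60,60,60,60,60,60,60,60,60,60])

```text
t: 41.35
eef_pos: [0.531, 0.1527, 0.2249]
tcp_rot: [-3.114, -0.41, -0.001]
force: [-0.2, 0.1, -0.8]
gripper_width: 0.06
```

```bash
python3 - <<'E'
from h import *
where(); plan((.36,.28,.26,-75))
E
```

```text
t 41.4 p [0.531  0.1527 0.2249] yaw -75.0 tilt [0.001 0.001] F [-0.2  0.1 -0.8] w 0.06
6
[[0,0,0],[0,0,0],[0,0,0],[0,0,0],[0,0,0],[0,0,0]]
[[-22,-27.9,-5.9],[-22,-27.9,-5.9],[-22,-27.9,-5.9],[-22,-27.9,-5.9],[-22,-27.9,-5.8],[-22,-27.9,-5.8]]
```

Request:
drive_tool(angular=[[0,0,0],[0,0,0],[0,0,0],[0,0,0],[0,0,0],[0,0,0],[0,0,0],[0,0,0],[0,0,0]], translation=[[-22,-28,0],[-22,-28,0],[-22,-28,0],[-22,-28,0],[-22,-28,0],[-12,-16,0],[0,0,0],[0,0,0],[0,0,0]], jaw=[60,60,60,60,60,60,60,60,60])

```text
t: 42.25
eef_pos: [0.3643, 0.2721, 0.2179]
tcp_rot: [3.109, 0.407, -0.017]
force: [-0.2, -0.2, 1.0]
gripper_width: 0.06
```

```bash
python3 - <<'E'
from h import *
where(); im=read_camera('wrist'); c=cam('wrist'); save('w5',im)
import pickle; pickle.dump(c,open('w5.pkl','wb'))
for n in ['pin_upper','pin_lower','latch']:
    for d in spotter.mark_of('wrist',n)[:2]: print(n,round(d['confidence'],2),np.round(d['at'],1),np.round(at_z(c,d['at'],{'pin_upper':.074,'pin_lower':.018,'latch':.06}[n]),4))
read_camera('top')
ct=cam('top')
for n in ['pin_upper','pin_lower','latch']:
    for d in spotter.mark_of('top',n)[:2]: print(n,round(d['confidence'],2),np.round(d['at'],1),np.round(at_z(ct,d['at'],{'pin_upper':.074,'pin_lower':.018,'latch':.06}[n]),4))
E
```

```text
t 42.2 p [0.3643 0.2721 0.2179] yaw -75.1 tilt [-0.01  -0.007] F [-0.2 -0.2  1. ] w 0.06
pin_upper 0.7 [238.7 114.1] [0.4276 0.3059 0.074 ]
pin_lower 0.71 [240.8 117.1] [0.4245 0.3056 0.018 ]
latch 0.95 [462.  106.3] [0.4937 0.0874 0.06  ]
pin_upper 0.87 [133.4 234.7] [0.4199 0.3102 0.074 ]
pin_upper 0.67 [195.7 180.1] [0.5653 0.1613 0.074 ]
pin_lower 0.62 [141.6 232.9] [0.4296 0.3053 0.018 ]
latch 0.56 [221.8 207.9] [0.4966 0.0916 0.06  ]
```

View pics/w5.png

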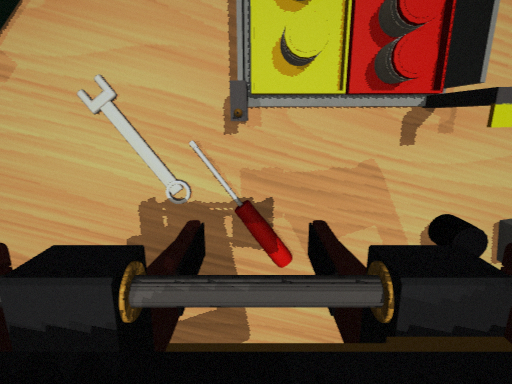

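The wrist view shows the hinge post with the brass pin near (238,114) and the latch tab near (500,115). I'll zoom in on the pin.

```bash
python3 - <<'E'
import cv2
im=cv2.imread('pics/w5.png'); cv2.imwrite('pics/w5z.png',cv2.resize(im[75:135,205:285],None,fx=8,fy=8,interpolation=cv2.INTER_NEAREST))
E
```

```text
(no output)
```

View pics/w5z.png

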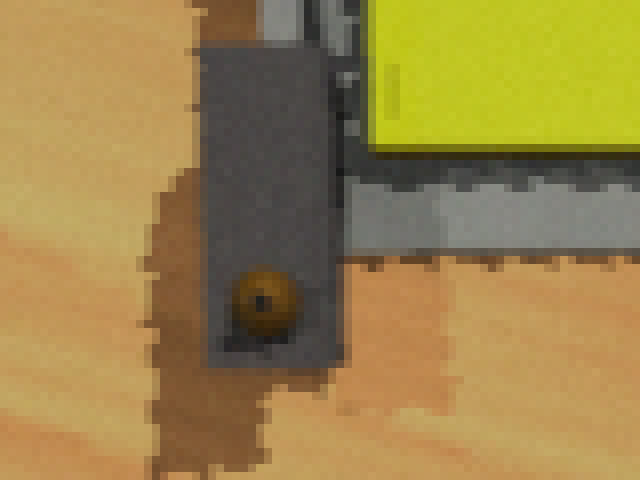

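```bash
python3 - <<'E'
from h import *
import pickle; c=pickle.load(open('w5.pkl','rb'))
print('pin tip',at_z(c,[238.0,112.9],.090),'bracket front mid',at_z(c,[239.4,120.6],.074))
# sill front edge & yellow tray front edge & left/right wall edges for yaw
im=cv2.imread('pics/w5.png')[:,:,::-1]; M=masks(im)
for k in ('yellow','red'):
    b=max(blobs(M[k],500),key=lambda t:t[0]); ys=[]
    q=np.argwhere(b[2]); cols=range(q[:,1].min()+8,q[:,1].max()-8,4)
    P=np.array([at_z(c,[u+.5,q[q[:,1]==u][:,0].max()+1],.024)[:2] for u in cols]); d=np.polyfit(P[:,1],P[:,0],1); print(k,'front edge yaw',np.degrees(np.arctan(-d[0])),P[0],P[-1])
E
```

```text
pin tip [0.42859667 0.30591075 0.09      ] bracket front mid [0.42174651 0.30368681 0.074     ]
yellow front edge yaw 14.889157330369713 [0.45410388 0.29222739] [0.47843464 0.20071597]
red front edge yaw 16.640746322720513 [0.48249382 0.18544882] [0.51980762 0.09464448]
```

```bash
python3 - <<'E'
from h import *
where(); plan((.475,-.33,.24,-132.7),step=42)
E
```

```text
t 42.6 p [0.3643 0.2723 0.2185] yaw -75.1 tilt [-0.009 -0.006] F [ 0.1 -0.1  0.3] w 0.0603
10
[[0.001,0.001,0.067],[0.001,0.001,0.067],[0.001,0.001,0.067],[0.001,0.001,0.067],[0.001,0.001,0.067],[0.001,0.001,0.067],[0.001,0.001,0.067],[0.001,0.001,0.067],[0.001,0.001,0.067],[0.001,0.001,0.067]]
[[-3.2,40.7,-1.3],[-0.5,40.8,-1.3],[2.3,40.8,-1.3],[5,40.5,-1.3],[7.7,40.1,-1.3],[10.4,39.5,-1.4],[13,38.7,-1.4],[15.6,37.8,-1.4],[18,36.6,-1.4],[20.5,35.3,-1.4]]
5
[[0.001,0.001,0.067],[0.001,0.001,0.067],[0.001,0.001,0.067],[0.001,0.001,0.067],[0.001,0.001,0.067]]
[[22.8,33.9,-1.4],[25,32.3,-1.4],[27.1,30.5,-1.4],[29.1,28.7,-1.4],[30.9,26.6,-1.4]]
```

Request:
drive_tool(angular=[[0,0,0.067],[0,0,0.067],[0,0,0.067],[0,0,0.067],[0,0,0.067],[0,0,0.067],[0,0,0.067],[0,0,0.067],[0,0,0.067],[0,0,0.067]], translation=[[-3,41,-2],[0,41,-2],[2,41,-2],[5,40,-2],[8,40,-2],[10,39,-2],[13,39,-2],[16,38,-2],[18,37,-2],[20,35,-2]], jaw=[60,60,60,60,60,60,60,60,60,60])

```text
t: 43.65
eef_pos: [0.4387, -0.1411, 0.2427]
tcp_rot: [3.064, -0.667, -0.002]
force: [0.6, -0.1, -0.4]
gripper_width: 0.0599
```

Request:
drive_tool(angular=[[0,0,0.067],[0,0,0.067],[0,0,0.067],[0,0,0.067],[0,0,0.05],[0,0,0],[0,0,0],[0,0,0]], translation=[[23,34,-2],[25,32,-2],[27,30,-2],[29,29,-2],[20,18,0],[0,0,0],[0,0,0],[0,0,0]], jaw=[60,60,60,60,60,60,60,60])

```text
t: 44.45
eef_pos: [0.4677, -0.3427, 0.2522]
tcp_rot: [2.907, -1.176, 0.003]
force: [0.1, 0.4, 0.3]
gripper_width: 0.06
```

```bash
python3 - <<'E'
from h import *
import pickle
where(); im=read_camera('wrist'); c=cam('wrist'); save('w6',im); pickle.dump(c,open('w6.pkl','wb'))
for n,z in [('gate_mid',.057),('gate_end',.057),('knuckle_upper',.074),('knuckle_lower',.018)]:
    for d in spotter.mark_of('wrist',n)[:2]: print(n,round(d['confidence'],2),np.round(d['at'],1),np.round(at_z(c,d['at'],z),4))
E
```

```text
t 44.5 p [ 0.4677 -0.3427  0.2522] yaw -134.0 tilt [-0.    -0.006] F [0.1 0.4 0.3] w 0.06
gate_mid 0.95 [240.  172.2] [ 0.4841 -0.3333  0.057 ]
gate_end 0.69 [240.9 255.5] [ 0.4058 -0.2573  0.057 ]
gate_end 0.17 [240.4 166.7] [ 0.4885 -0.3384  0.057 ]
knuckle_upper 0.91 [238.3  58.7] [ 0.5726 -0.4196  0.074 ]
knuckle_lower 0.7 [238.5  68.9] [ 0.5736 -0.4168  0.018 ]
```

View pics/w6.png

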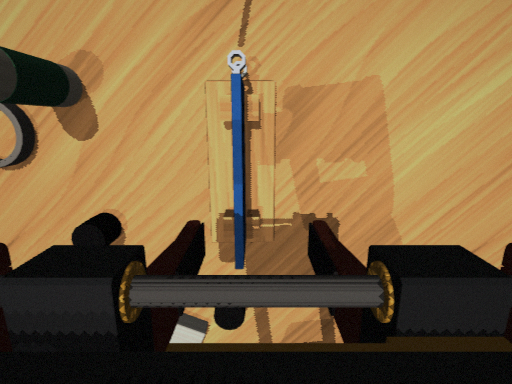

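The wrist view shows the gate's top edge from (237,73) to (240,268), with the knuckle ring at (237,62). I'll fit its pose.

```bash
python3 - <<'E'
from h import *
import pickle; c=pickle.load(open('w6.pkl','rb')); im=cv2.imread('pics/w6.png')[:,:,::-1]
b=max(blobs(masks(im)['blue'],100),key=lambda t:t[0]); q=np.argwhere(b[2]); print(b[0],q.min(0),q.max(0))
V=im[:,:,2].astype(int)
for r in (90,130,170,210,250): print(r,[(u,im[r,u].tolist()) for u in range(230,250)][::1] if r==130 else [u for u in q[q[:,0]==r][:,1]])
E
```

```text
1832 [ 74 231] [268 244]
90 [np.int64(232), np.int64(233), np.int64(234), np.int64(235), np.int64(236), np.int64(237), np.int64(238), np.int64(239), np.int64(240), np.int64(241)]
130 [(230, [195, 163, 99]), (231, [162, 132, 82]), (232, [76, 81, 102]), (233, [30, 74, 137]), (234, [29, 71, 129]), (235, [33, 78, 135]), (236, [28, 71, 129]), (237, [31, 75, 132]), (238, [33, 75, 134]), (239, [24, 68, 131]), (240, [33, 75, 130]), (241, [24, 50, 93]), (242, [7, 12, 17]), (243, [2, 1, 2]), (244, [41, 30, 20]), (245, [83, 58, 36]), (246, [99, 69, 40]), (247, [95, 65, 40]), (248, [93, 63, 38]), (249, [92, 63, 38])]
170 [np.int64(234), np.int64(235), np.int64(236), np.int64(237), np.int64(238), np.int64(239), np.int64(240), np.int64(241), np.int64(242)]
210 [np.int64(234), np.int64(235), np.int64(236), np.int64(237), np.int64(238), np.int64(239), np.int64(240), np.int64(241), np.int64(242), np.int64(243)]
250 [np.int64(235), np.int64(236), np.int64(237), np.int64(238), np.int64(239), np.int64(240), np.int64(241), np.int64(242), np.int64(243)]
```

```bash
python3 - <<'E'
from h import *
import pickle; c=pickle.load(open('w6.pkl','rb')); im=cv2.imread('pics/w6.png')[:,:,::-1]
b=max(blobs(masks(im)['blue'],100),key=lambda t:t[0]); q=np.argwhere(b[2]); rows=np.arange(84,262)
P=np.array([at_z(c,[q[q[:,0]==r][:,1].mean()+.5,r+.5],.102)[:2] for r in rows])
m=P.mean(0); d=np.linalg.svd(P-m)[2][0]; d*=np.sign(d[0]); print('dir deg',np.degrees(np.arctan2(d[1],d[0])))
e=[m+d*((at_z(c,[237.5 if r<100 else 240,r],.102)[:2]-m)@d) for r in (74,269)]
print('ends',e,'len',np.linalg.norm(e[0]-e[1]),'mid',(e[0]+e[1])/2, 'kn', (e[0]+e[1])/2+.12*d)
for z in (.088,): print('knuckle ring',at_z(c,[237,62.5],z))
mid=(e[0]+e[1])/2; yaw=np.degrees(np.arctan2(d[1],d[0]))-90
plan((mid[0],mid[1],.2,yaw),(mid[0],mid[1],.075,yaw))
E
```

```text
dir deg -43.81230877823968
ends [array([ 0.55928214, -0.40600004]), array([ 0.40837938, -0.26122726])] len 0.2091191048418957 mid [ 0.48383076 -0.33361365] kn [ 0.57042414 -0.41668944]
knuckle ring [ 0.56859103 -0.41487996  0.088     ]
6
[[0.002,-0.002,-0.002],[0.002,-0.002,-0.002],[0,0,0],[0,0,0],[0,0,0],[0,0,0]]
[[2.4,-8.8,26.2],[2.5,-8.8,26.3],[0,0,31.2],[0,0,31.2],[0,0,31.2],[0,0,31.2]]
```

Request:
drive_tool(angular=[[0.003,-0.003,-0.003],[0,0,0],[0,0,0],[0,0,0],[0,0,0],[0,0,0],[0,0,0]], translation=[[4,-16,10],[0,0,0],[0,0,30],[0,0,35],[0,0,20],[0,0,0],[0,0,0]], jaw=[40,40,40,40,40,40,40])

```text
t: 45.4
eef_pos: [0.4864, -0.3309, 0.1549]
tcp_rot: [2.916, -1.164, 0.006]
force: [0.2, 0.2, 0.4]
gripper_width: 0.0402
```

```bash
python3 - <<'E'
from h import *
where(); plan((.4838,-.3336,.07,-133.8))
E
```

```text
t 45.4 p [ 0.4864 -0.3309  0.1549] yaw -133.5 tilt [ 0.002 -0.003] F [0.2 0.2 0.4] w 0.0402
3
[[0,-0.001,0.002],[0,-0.001,0.002],[0,-0.001,0.002]]
[[-0.1,1.2,28.3],[-0.1,1.2,28.3],[-0.1,1.2,28.3]]
```

Request:
drive_tool(angular=[[0,-0.003,0.005],[0,0,0],[0,0,0],[0,0,0],[0,0,0],[0,0,0],[0,0,0]], translation=[[0,4,0],[0,0,20],[0,0,35],[0,0,20],[0,0,5],[0,0,0],[0,0,0]], jaw=[40,40,40,40,40,40,40])

```text
t: 46.1
eef_pos: [0.4895, -0.3393, 0.0828]
tcp_rot: [2.91, -1.171, 0.026]
force: [-0.1, -0.1, -0.4]
gripper_width: 0.0402
```

```bash
python3 - <<'E'
from h import *
where(); plan((.4838,-.3336,.07,-133.8))
E
```

```text
t 46.1 p [ 0.4895 -0.3393  0.0828] yaw -133.8 tilt [ 0.013 -0.011] F [-0.1 -0.1 -0.4] w 0.0402
1
[[-0.001,-0.017,-0.001]]
[[-8.3,-0.1,12.7]]
```

Request:
drive_tool(angular=[[0,-0.016,0],[0,0,0],[0,0,0]], translation=[[-6,0,11],[0,0,0],[0,0,0]], jaw=[40,40,40])

```text
t: 46.4
eef_pos: [0.4865, -0.3362, 0.0739]
tcp_rot: [-2.914, 1.173, -0.008]
force: [1.0, -0.1, -0.4]
gripper_width: 0.04
```

```bash
python3 - <<'E'
from h import *
where(); plan((.4838,-.3336,.07,-133.8))
E
```

```text
t 46.4 p [ 0.4865 -0.3362  0.0739] yaw -133.8 tilt [ 0.005 -0.002] F [ 1.  -0.1 -0.4] w 0.04
1
[[-0.002,-0.005,-0.001]]
[[-3.8,0,3.9]]
```

Request:
drive_tool(angular=[[-0.002,-0.005,0],[0,0,0],[0,0,0],[0,0,0],[0,0,0],[0,0,0],[0,0,0]], translation=[[-3,0,3],[0,0,0],[0,0,0],[0,0,0],[0,0,0],[0,0,0],[0,0,0]], jaw=[40,40,3,3,3,3,3], squeeze=45)

```text
t: 47.1
eef_pos: [0.4845, -0.334, 0.0713]
tcp_rot: [2.914, -1.173, 0.0]
force: [0.4, 0.0, -0.9]
gripper_width: 0.0098
```

```bash
python3 - <<'E'
from h import *
where()
E
```

```text
t 47.1 p [ 0.4845 -0.334   0.0713] yaw -133.8 tilt [ 0. -0.] F [ 0.4  0.  -0.9] w 0.0098
```

```bash
python3 - <<'E'
from h import *
import pickle; c=pickle.load(open('w5.pkl','rb'))
for p in ([193,143],[240,205],[288,262]): print('screwdriver',at_z(c,p,.012)[:2])
for p in ([100,78],[178,190]): print('wrench',at_z(c,p,.005)[:2])
plan((.4845,-.334,.23,-133.8),(.35,.183,.23,-20),step=34)
E
```

```text
screwdriver [0.3800714  0.35443779]
screwdriver [0.31858082 0.2802978 ]
screwdriver [0.25728939 0.1981569 ]
wrench [0.4249184  0.47608291]
wrench [0.31558902 0.36208289]
10
[[0,0,0],[0,0,0],[0,0,0],[0,0,0],[0,0,0],[0,0,-0.117],[0,0,-0.117],[0,0,-0.117],[0,0,-0.117],[0,0,-0.117]]
[[0,0,-31.7],[0,0,-31.7],[0,0,-31.7],[0,0,-31.7],[0,0,-31.7],[-26.8,-16.5,0],[-24.7,-19.5,0],[-22.2,-22.2,0],[-19.5,-24.7,0],[-16.5,-26.8,0]]
10
[[0,0,-0.117],[0,0,-0.117],[0,0,-0.117],[0,0,-0.117],[0,0,-0.117],[0,0,-0.117],[0,0,-0.117],[0,0,-0.117],[0,0,-0.117],[0,0,-0.117]]
[[-13.2,-28.5,0],[-9.8,-29.8,0],[-6.3,-30.8,0],[-2.6,-31.3,0],[1,-31.4,0],[4.7,-31.1,0],[8.3,-30.3,0],[11.7,-29.1,0],[15.1,-27.6,0],[18.2,-25.6,0]]
2
[[0,0,-0.117],[0,0,-0.117]]
[[21,-23.3,0],[23.6,-20.7,0]]
```

Request:
drive_tool(angular=[[0,0,0],[0,0,0],[0,0,0],[0,0,0],[0,0,0],[0,0,0],[0,0,0],[0,0,0],[0,0,0]], translation=[[0,0,-10],[0,0,-20],[0,0,-30],[0,0,-30],[0,0,-30],[0,0,-25],[0,0,-10],[0,0,0],[0,0,0]], jaw=[3,3,3,3,3,3,3,3,3])

```text
t: 48.0
eef_pos: [0.481, -0.3316, 0.2309]
tcp_rot: [-2.912, 1.172, 0.015]
force: [0.1, -0.5, -4.1]
gripper_width: 0.0098
```

```bash
python3 - <<'E'
from h import *
where()
E
```

```text
t 48.0 p [ 0.481  -0.3316  0.2309] yaw -133.8 tilt [-0.008  0.006] F [ 0.1 -0.5 -4.1] w 0.0098
```

Request:
drive_tool(angular=[[0,0.01,-0.06],[0,0,-0.117],[0,0,-0.117],[0,0,-0.117],[0,0,-0.117],[0,0,-0.117],[0,0,-0.117],[0,0,-0.117],[0,0,-0.117],[0,0,-0.117]], translation=[[-13,-8,0],[-27,-16,0],[-25,-19,0],[-22,-22,0],[-19,-25,0],[-16,-27,0],[-13,-28,0],[-10,-30,0],[-6,-31,0],[-3,-31,0]], jaw=[3,3,3,3,3,3,3,3,3,3])

```text
t: 49.0
eef_pos: [0.3734, -0.0405, 0.2176]
tcp_rot: [-3.071, -0.599, 0.034]
force: [1.3, -0.5, -3.1]
gripper_width: 0.0102
```

```bash
python3 - <<'E'
from h import *
where(); plan((.35,.183,.23,-20),step=34)
E
```

```text
t 49.0 p [ 0.3734 -0.0405  0.2176] yaw -67.9 tilt [-0.024  0.008] F [ 1.3 -0.5 -3.1] w 0.0102
7
[[-0.003,0.002,-0.119],[-0.003,0.002,-0.119],[-0.003,0.002,-0.119],[-0.003,0.002,-0.119],[-0.003,0.002,-0.119],[-0.003,0.002,-0.119],[-0.003,0.002,-0.119]]
[[8.9,-30.9,-1.4],[12.5,-29.6,-1.5],[15.9,-27.9,-1.6],[19.1,-25.8,-1.7],[22.1,-23.3,-1.7],[24.7,-20.5,-1.7],[27,-17.4,-1.8]]
```

Request:
drive_tool(angular=[[-0.006,0.01,-0.119],[-0.003,0.002,-0.119],[-0.003,0.002,-0.119],[-0.003,0.002,-0.119],[-0.003,0.002,-0.119],[-0.003,0.002,-0.119],[0,0,-0.08],[0,0,0],[0,0,0]], translation=[[9,-31,-2],[12,-30,-2],[16,-28,-2],[19,-26,-2],[22,-23,-2],[25,-20,-2],[10,-7,0],[0,0,0],[0,0,0]], jaw=[3,3,3,3,3,3,3,3,3])

```text
t: 49.9
eef_pos: [0.3371, 0.1717, 0.2213]
tcp_rot: [-2.57, -1.792, 0.019]
force: [0.2, 0.1, -3.9]
gripper_width: 0.0098
```

```bash
python3 - <<'E'
from h import *
where(); plan((.35,.183,.23,-20),step=50)
E
```

```text
t 49.9 p [0.3371 0.1717 0.2213] yaw -20.2 tilt [-0.014 -0.   ] F [ 0.2  0.1 -3.9] w 0.0098
1
[[-0.013,0.005,-0.004]]
[[15.1,8.1,-8.9]]
```

Request:
drive_tool(angular=[[-0.013,0.005,-0.004],[0,0,0],[0,0,0],[0,0,0],[0,0,0],[0,0,0],[0,0,0]], translation=[[13,7,0],[0,0,0],[0,0,20],[0,0,35],[0,0,25],[0,0,0],[0,0,0]], jaw=[3,3,3,3,3,3,3])

```text
t: 50.6
eef_pos: [0.3524, 0.1793, 0.139]
tcp_rot: [2.583, 1.785, 0.004]
force: [0.7, 0.2, -3.3]
gripper_width: 0.0102
```

```bash
python3 - <<'E'
from h import *
where(); plan((.35,.183,.096,-20),step=50)
E
```

```text
t 50.6 p [0.3524 0.1793 0.139 ] yaw -20.7 tilt [ 0.003 -0.   ] F [ 0.7  0.2 -3.3] w 0.0102
1
[[0.003,-0.001,-0.012]]
[[2.5,-3.7,43]]
```

Request:
drive_tool(angular=[[0.003,-0.001,-0.012],[0,0,0],[0,0,0],[0,0,0],[0,0,0],[0,0,0]], translation=[[1,-2,10],[0,0,15],[0,0,10],[0,0,5],[0,0,0],[0,0,0]], jaw=[3,3,3,3,3,3])

```text
t: 51.2
eef_pos: [0.3547, 0.1825, 0.1008]
tcp_rot: [2.573, 1.801, 0.013]
force: [0.0, 0.5, -3.2]
gripper_width: 0.01
```

```bash
python3 - <<'E'
from h import *
import pickle
where(); im=read_camera('wrist'); c=cam('wrist'); save('w7',im); pickle.dump(c,open('w7.pkl','wb'))
st=monitor.read_state(); z0=st['eef_pos'][2]-.0593
for n,z in [('pin_upper',.074),('pin_lower',.018),('knuckle_upper',z0+.062),('knuckle_lower',z0+.006)]:
    for d in spotter.mark_of('wrist',n)[:2]: print(n,round(d['confidence'],2),np.round(d['at'],1),np.round(at_z(c,d['at'],z),4))
cv2.imwrite('pics/w7z.png',cv2.resize(im[0:150,160:360],None,fx=4,fy=4,interpolation=cv2.INTER_CUBIC)[:,:,::-1])
m=R.from_rotvec(st['tcp_rot']).as_matrix(); kn=np.array(st['eef_pos'])+m@[.1192,0,0]; print('predicted knuckle',kn)
E
```

```text
t 51.2 p [0.3547 0.1825 0.1008] yaw -20.0 tilt [0.007 0.004] F [ 0.   0.5 -3.2] w 0.01
pin_lower 0.7 [293.8  15.1] [0.4291 0.3059 0.018 ]
pin_lower 0.65 [438.8  25.3] [0.5282 0.2628 0.018 ]
knuckle_upper 0.81 [255.8   0. ] [0.3956 0.2966 0.1036]
knuckle_lower 0.96 [252.3  36.2] [0.3932 0.2959 0.0476]
predicted knuckle [0.3954807  0.29454836 0.10159819]
```

View pics/w7z.png

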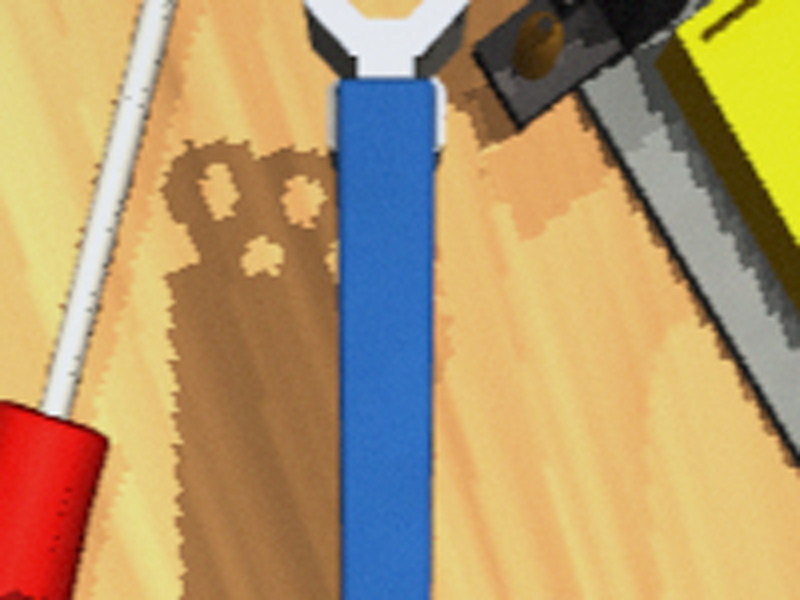

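The crop shows the gate's panel end at about (257,20) and the brass pin at about (294,12), with clear space between knuckle and bracket. I'll check the knuckle position against the pin.

```bash
python3 - <<'E'
from h import *
import pickle; c=pickle.load(open('w7.pkl','rb'))
st=monitor.read_state(); m=R.from_rotvec(st['tcp_rot']).as_matrix(); p=np.array(st['eef_pos'])
e=at_z(c,[257,19.7],p[2]-.0593+.09); g=at_z(c,[256.8,140],p[2]-.0593+.09)
for q in (e,g): print('tool-frame',m.T@(q-p))
print('pin tip',at_z(c,[295,11],.09),at_z(c,[294,12],.082))
k=p[:2]+(m@[.1192,.0003,0])[:2]
pin=np.array([.429,.306]); print('knuckle->pin world',pin-k,'tool',m.T@np.append(pin-k,0))
t=p[:2]+pin-k; print('target TCP',t); plan((t[0],t[1],.0955,-20))
E
```

```text
tool-frame [ 1.04679370e-01 -5.41170462e-05 -3.00523835e-02]
tool-frame [ 0.0578005  -0.00010248 -0.0303433 ]
pin tip [0.4146229  0.28938012 0.09      ] [0.41575293 0.2911895  0.082     ]
knuckle->pin world [0.03327134 0.01161791] tool [0.02229887 0.02728796 0.0002919 ]
target TCP [0.38793953 0.19409728]
1
[[0.006,-0.006,0]]
[[22.3,27.3,5.7]]
```

```bash
python3 - <<'E'
from h import *
import pickle; c=pickle.load(open('w7.pkl','rb'))
for z in (.09,.074,.034,.018): print(z,proj(c,[.429,.306,z]))
print('as lower: foot/tip', at_z(c,[295.5,11],.034), at_z(c,[294,15],.018))
E
```

```text
0.09 [311.86792111 -34.77058485]
0.074 [306.49213511 -20.08579719]
0.034 [296.62710684   6.86204733]
0.018 [293.65647957  14.97677337]
as lower: foot/tip [0.42748589 0.30386007 0.034     ] [0.42923273 0.3058994  0.018     ]
```

Request:
drive_tool(angular=[[0.006,-0.006,0],[0,0,0],[0,0,0],[0,0,0],[0,0,0],[0,0,0]], translation=[[0,6,3],[2,8,0],[4,5,0],[4,2,0],[0,0,0],[0,0,0]], jaw=[3,3,3,3,3,3])

```text
t: 52.05
eef_pos: [0.3812, 0.1852, 0.098]
tcp_rot: [-2.574, -1.801, -0.001]
force: [-0.1, -0.1, -3.3]
gripper_width: 0.0101
```

```bash
cat >> h.py <<'E'
PIN=np.array([.429,.306])
def kn():
    where(); st=monitor.read_state(); m=R.from_rotvec(st['tcp_rot']).as_matrix(); p=np.array(st['eef_pos'])
    k=p+m@[.1195,0,.0533]; d=np.append(PIN-k[:2],0); print('lower knuckle',np.round(k,4),'to pin tool mm',np.round(m.T@d*1000,1),'level rv',np.round((R.from_matrix(m.T@toolR(np.arctan2(m[1,1],m[0,1])))).as_rotvec(),4))
E
python3 -c "
from h import *
kn()"
```

```text
t 52.0 p [0.3812 0.1852 0.098 ] yaw -20.0 tilt [0.001 0.001] F [-0.1 -0.1 -3.3] w 0.0101
lower knuckle [0.4221 0.2975 0.0448] to pin tool mm [10.3  3.5  0. ] level rv [ 0.0003 -0.0009  0.    ]
```

Request:
drive_tool(angular=[[0,0,0],[0,0,0],[0,0,0],[0,0,0],[0,0,0]], translation=[[3,1,0],[4,1,0],[2,0,0],[0,0,0],[0,0,0]], jaw=[3,3,3,3,3])

```text
t: 52.55
eef_pos: [0.3859, 0.1937, 0.0979]
tcp_rot: [-2.573, -1.802, -0.0]
force: [0.1, 0.4, -3.4]
gripper_width: 0.0099
```

```bash
python3 -c "
from h import *
kn()"
```

```text
t 52.5 p [0.3859 0.1937 0.0979] yaw -20.0 tilt [-0.  0.] F [ 0.1  0.4 -3.4] w 0.0099
lower knuckle [0.4267 0.3061 0.0447] to pin tool mm [ 0.7  2.2 -0. ] level rv [-0.0002 -0.0004 -0.    ]
```

Request:
drive_tool(angular=[[0,0,0],[0,0,0],[0,0,0],[0,0,0],[0,0,0]], translation=[[1,2,0],[0,0,0],[0,0,4],[0,0,2],[0,0,0]], jaw=[3,3,3,3,3])

```text
t: 53.05
eef_pos: [0.388, 0.1938, 0.0914]
tcp_rot: [-2.573, -1.802, 0.0]
force: [-0.5, -0.2, -3.8]
gripper_width: 0.0098
```

```bash
python3 -c "
from h import *
kn()
im=read_camera('wrist'); cv2.imwrite('pics/w8z.png',cv2.resize(im[0:120,180:380],None,fx=4,fy=4,interpolation=cv2.INTER_CUBIC)[:,:,::-1])"
```

```text
t 53.0 p [0.388  0.1938 0.0914] yaw -20.0 tilt [-0.  0.] F [-0.5 -0.2 -3.8] w 0.0098
lower knuckle [0.4289 0.3061 0.0381] to pin tool mm [-0.   0.2 -0. ] level rv [-0.0004 -0.0002 -0.    ]
```

View pics/w8z.png

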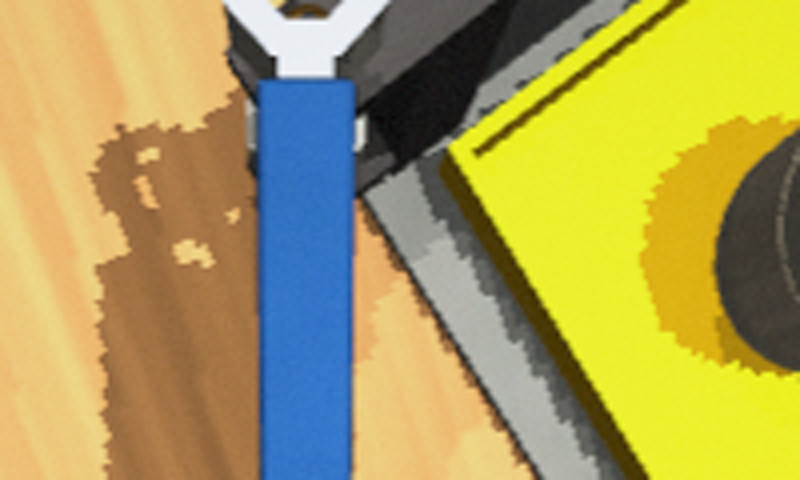

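The brass pin shows through the upper knuckle, centred (crop (306,8)). I'll lower in small steps and watch the force.

Request:
drive_tool(angular=[[0,0,0],[0,0,0],[0,0,0],[0,0,0]], translation=[[0,0,3],[0,0,3],[0,0,1],[0,0,0]], jaw=[3,3,3,3])

```text
t: 53.5
eef_pos: [0.3879, 0.1937, 0.0838]
tcp_rot: [-2.573, -1.802, 0.0]
force: [0.3, -0.7, -3.7]
gripper_width: 0.01
```

Request:
drive_tool(angular=[[0,0,0],[0,0,0],[0,0,0]], translation=[[0,0,2],[0,0,1],[0,0,0]], jaw=[3,3,3])

```text
t: 53.8
eef_pos: [0.388, 0.1938, 0.0805]
tcp_rot: [-2.573, -1.802, 0.0]
force: [0.0, 0.5, -3.7]
gripper_width: 0.0098
```

```bash
python3 -c "
from h import *
kn()"
```

```text
t 53.8 p [0.388  0.1938 0.0805] yaw -20.0 tilt [-0.  0.] F [ 0.   0.5 -3.7] w 0.0098
lower knuckle [0.4288 0.3061 0.0272] to pin tool mm [-0.   0.2 -0. ] level rv [-0.0005 -0.0001 -0.    ]
```

Request:
drive_tool(angular=[[0,0,0],[0,0,0],[0,0,0],[0,0,0]], translation=[[0,0,3],[0,0,2],[0,0,1],[0,0,0]], jaw=[3,3,3,3])

```text
t: 54.2
eef_pos: [0.388, 0.1938, 0.074]
tcp_rot: [-2.573, -1.802, 0.0]
force: [0.1, 0.2, -3.7]
gripper_width: 0.0099
```

Request:
drive_tool(angular=[[0,0,0],[0,0,0],[0,0,0]], translation=[[0,0,2],[0,0,1],[0,0,0]], jaw=[3,3,3])

```text
t: 54.5
eef_pos: [0.3882, 0.1939, 0.0709]
tcp_rot: [-2.573, -1.802, -0.001]
force: [-0.3, -1.5, -1.1]
gripper_width: 0.0097
```

Request:
drive_tool(angular=[[0,0,0],[0,0,0],[0,0,0]], translation=[[0,0,1],[0,0,1],[0,0,0]], jaw=[3,3,3])

```text
t: 54.8
eef_pos: [0.3883, 0.1937, 0.0694]
tcp_rot: [-2.573, -1.802, -0.001]
force: [-1.6, -1.3, 1.2]
gripper_width: 0.0097
```

```bash
python3 -c "
from h import *
kn()"
```

```text
t 54.8 p [0.3883 0.1937 0.0694] yaw -20.0 tilt [0.001 0.001] F [-1.6 -1.3  1.2] w 0.0097
lower knuckle [0.4292 0.306  0.0162] to pin tool mm [-0.  -0.2 -0. ] level rv [ 0.0003 -0.0007  0.    ]
```

The gate is seated (the load came off at TCP z about 0.070). I'll open the jaws slightly so they straddle the panel, then swing it along the arc.

Request:
drive_tool(angular=[[0,0,0],[0,0,0],[0,0,0],[0,0,0]], translation=[[0,0,0],[0,0,0],[0,0,0],[0,0,0]], jaw=[18,18,18,18])

```text
t: 55.2
eef_pos: [0.3893, 0.1944, 0.0696]
tcp_rot: [2.573, 1.802, 0.005]
force: [-0.2, 0.4, -0.6]
gripper_width: 0.0186
```

```bash
python3 - <<'E'
from h import *
kn(); st=monitor.read_state(); z=st['eef_pos'][2]
w=[]
for a in range(-105,-69,5):
    r=np.radians(a); w.append((PIN[0]+.1195*np.cos(r),PIN[1]+.1195*np.sin(r),z,a+90))
plan(*w)
save('s9',read_camera('side')); c=cam('top'); read_camera('top')
for n,zz in [('gate_end',.057),('gate_mid',.057)]:
    for d in spotter.mark_of('top',n)[:1]+spotter.mark_of('side',n)[:1]: print(n,d)
E
```

```text
t 55.2 p [0.3893 0.1944 0.0696] yaw -20.0 tilt [0.002 0.002] F [-0.2  0.4 -0.6] w 0.0186
lower knuckle [0.4303 0.3067 0.0166] to pin tool mm [-1.2 -1.  -0. ] level rv [ 0.0017 -0.0023  0.    ]
8
[[0.002,-0.002,-0.087],[0,0,-0.087],[0,0,-0.087],[0,0,-0.087],[0,0,-0.087],[0,0,-0.087],[0,0,-0.087],[0,0,-0.087]]
[[-0.6,9.5,0],[0.5,10.4,0],[0.5,10.4,0],[0.5,10.4,0],[0.5,10.4,0],[0.5,10.4,0],[0.5,10.4,0],[0.5,10.4,0]]
gate_end {'at': [218.3, 263.8], 'confidence': 0.6}
gate_end {'at': [311.2, 259.8], 'confidence': 0.74}
gate_mid {'at': [180.4, 249.4], 'confidence': 0.54}
gate_mid {'at': [290.7, 279.8], 'confidence': 0.65}
```

Request:
drive_tool(angular=[[0.002,-0.002,-0.044],[0,0,-0.044],[0,0,-0.044],[0,0,-0.044],[0,0,-0.044],[0,0,-0.044],[0,0,-0.044],[0,0,-0.044],[0,0,0]], translation=[[-1,5,0],[0,5,0],[0,5,0],[0,5,0],[0,5,0],[0,5,0],[0,5,0],[0,5,0],[0,0,0]], jaw=[18,18,18,18,18,18,18,18,18])

```text
t: 56.4
eef_pos: [0.4277, 0.1855, 0.0693]
tcp_rot: [-2.202, -2.238, 0.003]
force: [-0.3, -0.0, -0.2]
gripper_width: 0.0182
```

```bash
python3 - <<'E'
from h import *
kn(); st=monitor.read_state(); z=.071
w=[]
for a in (-85,-80,-75):
    r=np.radians(a); w.append((PIN[0]+.1195*np.cos(r),PIN[1]+.1195*np.sin(r),z,a+90))
plan(*w)
E
```

```text
t 56.4 p [0.4277 0.1855 0.0693] yaw 0.9 tilt [-0.003  0.   ] F [-0.3 -0.  -0.2] w 0.0182
lower knuckle [0.4256 0.305  0.016 ] to pin tool mm [ 0.9  3.4 -0. ] level rv [-0.0032 -0.0001 -0.    ]
3
[[-0.003,0,-0.071],[0,0,-0.087],[0,0,-0.087]]
[[1.2,11.7,-1.8],[0.5,10.4,0],[0.5,10.4,0]]
```

Request:
drive_tool(angular=[[-0.003,0,-0.035],[0,0,-0.035],[0,0,-0.035],[0,0,-0.035],[0,0,-0.035],[0,0,-0.035],[0,0,-0.03],[0,0,0]], translation=[[1,5,-1],[1,5,0],[0,5,0],[0,5,0],[0,4,0],[0,3,0],[0,2,0],[0,0,0]], jaw=[18,18,18,18,18,18,18,18])

```text
t: 57.2
eef_pos: [0.4528, 0.1896, 0.0692]
tcp_rot: [-1.918, -2.483, 0.009]
force: [0.5, -0.3, 0.4]
gripper_width: 0.0179
```

```bash
python3 - <<'E'
from h import *
kn(); r=np.radians(-75); plan((PIN[0]+.1195*np.cos(r),PIN[1]+.1195*np.sin(r),.071,15))
E
```

```text
t 57.2 p [0.4528 0.1896 0.0692] yaw 14.6 tilt [-0.007 -0.002] F [ 0.5 -0.3  0.4] w 0.0179
lower knuckle [0.4223 0.3051 0.0159] to pin tool mm [-0.8  6.8 -0. ] level rv [-0.0072  0.0004  0.    ]
1
[[-0.007,0,-0.007]]
[[-0.8,7.2,-1.8]]
```

Request:
drive_tool(angular=[[-0.007,0,-0.005],[0,0,0],[0,0,0],[0,0,0],[0,0,0]], translation=[[-1,3,-1],[0,3,0],[0,2,0],[0,1,0],[0,0,0]], jaw=[18,18,18,18,18])

```text
t: 57.7
eef_pos: [0.4614, 0.1906, 0.0701]
tcp_rot: [-1.919, -2.488, 0.002]
force: [-1.0, 0.3, 0.3]
gripper_width: 0.0182
```

Request:
drive_tool(angular=[[0,0,0],[0,0,0],[0,0,0]], translation=[[0,2,0],[0,1,0],[0,0,0]], jaw=[18,18,18])

```text
t: 58.0
eef_pos: [0.4644, 0.1914, 0.07]
tcp_rot: [-1.919, -2.487, 0.003]
force: [-0.7, -0.6, 0.5]
gripper_width: 0.0177
```

```bash
python3 - <<'E'
from h import *
kn()
E
```

```text
t 58.0 p [0.4644 0.1914 0.07  ] yaw 14.7 tilt [-0.001 -0.001] F [-0.7 -0.6  0.5] w 0.0177
lower knuckle [0.434  0.3069 0.0166] to pin tool mm [ 0.4 -5.   0. ] level rv [-0.0015  0.0007  0.    ]
```

Request:
drive_tool(angular=[[0,0,0],[0,0,0]], translation=[[0,2,0],[0,0,0]], jaw=[18,18])

```text
t: 58.2
eef_pos: [0.4652, 0.1916, 0.0698]
tcp_rot: [-1.918, -2.486, 0.006]
force: [-0.4, 1.5, 1.0]
gripper_width: 0.0179
```

Request:
drive_tool(angular=[[0,0,0],[0,0,0]], translation=[[0,2,0],[0,0,0]], jaw=[18,18])

```text
t: 58.4
eef_pos: [0.4652, 0.1915, 0.0695]
tcp_rot: [-1.916, -2.484, 0.012]
force: [-0.0, -0.0, -0.5]
gripper_width: 0.0185
```

```bash
python3 - <<'E'
from h import *
kn(); im=read_camera('top'); cv2.imwrite('pics/t9.png',cv2.resize(im[130:290,90:270],None,fx=4,fy=3.7,interpolation=cv2.INTER_CUBIC)[:,:,::-1])
c=cam('top')
for d in spotter.mark_of('top','gate_end')[:1]: print(d,at_z(c,d['at'],.057))
E
```

```text
t 58.4 p [0.4652 0.1915 0.0695] yaw 14.7 tilt [-0.008 -0.003] F [-0.  -0.  -0.5] w 0.0185
lower knuckle [0.4344 0.3069 0.016 ] to pin tool mm [ 0.5 -5.5  0. ] level rv [-0.0085  0.0011  0.    ]
{'at': [219.8, 211.2], 'confidence': 0.64} [0.48824833 0.09662844 0.057     ]
```

View pics/t9.png

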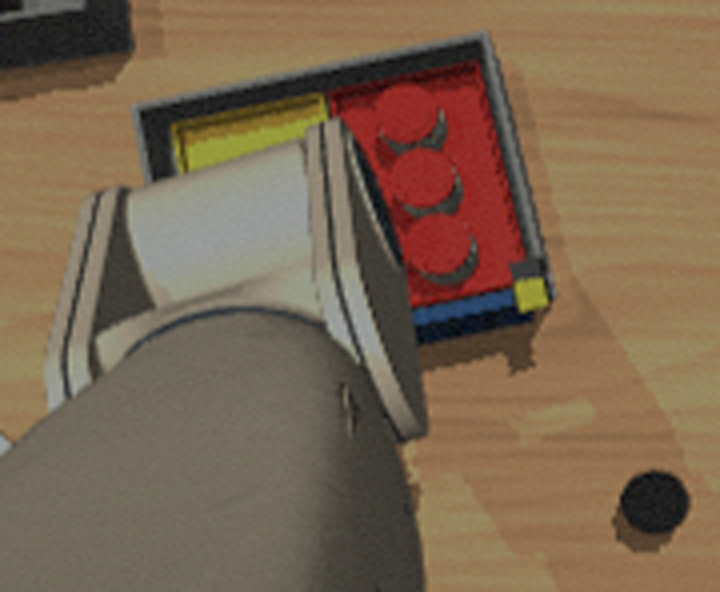

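The top view shows the blue gate shut under the yellow tab and three red tins in place. The finger no longer advances, so the gate is against the latch post. I'll back the finger off and lift out.

Request:
drive_tool(angular=[[-0.008,0.001,0],[0,0,0],[0,0,0],[0,0,0],[0,0,0]], translation=[[0,-3,0],[0,-1,0],[0,0,0],[0,0,0],[0,0,0]], jaw=[18,22,26,30,30])

```text
t: 59.0
eef_pos: [0.4634, 0.1912, 0.07]
tcp_rot: [1.917, 2.485, 0.008]
force: [-0.2, -0.2, -0.1]
gripper_width: 0.03
```

```bash
python3 - <<'E'
from h import *
kn()
E
```

```text
t 59.0 p [0.4634 0.1912 0.07  ] yaw 14.7 tilt [0.005 0.002] F [-0.2 -0.2 -0.1] w 0.03
lower knuckle [0.4334 0.3069 0.0168] to pin tool mm [ 0.2 -4.5 -0. ] level rv [ 0.0058 -0.0005  0.    ]
```

Request:
drive_tool(angular=[[0.005,0,0],[0,0,0],[0,0,0],[0,0,0],[0,0,0],[0,0,0],[0,0,0],[0,0,0]], translation=[[0,-3,0],[0,0,0],[0,0,-5],[0,0,-15],[0,0,-30],[0,0,-40],[0,0,-40],[0,0,0]], jaw=[30,30,30,30,30,30,30,30])

```text
t: 59.8
eef_pos: [0.4599, 0.1902, 0.2051]
tcp_rot: [-1.918, -2.486, 0.003]
force: [-0.3, 0.5, 0.4]
gripper_width: 0.0302
```

```bash
python3 - <<'E'
from h import *
where(); plan((.45,-.15,.25,-20),step=36)
E
```

```text
t 59.8 p [0.4599 0.1902 0.2051] yaw 14.7 tilt [-0.002 -0.   ] F [-0.3  0.5  0.4] w 0.0302
10
[[0,0,0.061],[0,0,0.061],[0,0,0.061],[0,0,0.061],[0,0,0.061],[0,0,0.061],[0,0,0.061],[0,0,0.061],[0,0,0.061],[0,0,0.061]]
[[-32.7,-9.6,-4.5],[-33.2,-7.6,-4.5],[-33.6,-5.6,-4.5],[-33.9,-3.5,-4.5],[-34,-1.5,-4.5],[-34,0.6,-4.5],[-33.9,2.6,-4.5],[-33.7,4.7,-4.5],[-33.4,6.7,-4.5],[-32.9,8.7,-4.5]]
```

Request:
drive_tool(angular=[[0,0,0],[0,0,0],[0,0,0],[0,0,0],[0,0,0],[0,0,0],[0,0,0],[0,0,0],[0,0,0],[0,0,0]], translation=[[0,-4,-20],[-33,-9,-5],[-33,-9,-5],[-33,-9,-5],[-33,-9,-5],[-33,-9,-5],[-33,-9,-5],[-33,-9,-5],[-20,-5,0],[0,0,0]], jaw=[30,30,30,30,30,30,30,30,30,30])

```text
t: 60.8
eef_pos: [0.4517, -0.0796, 0.2598]
tcp_rot: [-1.913, -2.489, 0.002]
force: [0.0, 0.3, -0.3]
gripper_width: 0.03
```

```bash
python3 - <<'E'
from h import *
where(); im=read_camera('top'); s=read_camera('side')
a=cv2.resize(im[130:290,90:300],(800,600),interpolation=cv2.INTER_CUBIC); b=cv2.resize(s[210:350,150:300],(640,600),interpolation=cv2.INTER_CUBIC)
cv2.imwrite('pics/fin.png',cv2.resize(np.hstack([a,b]),(800,333+0))[:,:,::-1]); 
c=cam('top');cs=cam('side')
for k in ['red','yellow']:
    for A,ce,m in blobs(masks(im)[k],20): print(k,A,np.round(ce,1))
for n,z in [('gate_end',.057),('gate_mid',.057),('knuckle_upper',.074),('knuckle_lower',.018)]:
    for nm,cc in (('top',c),('side',cs)):
        for d in spotter.mark_of(nm,n)[:1]: 
            X=at_z(cc,d['at'],z)[:2]; cr=np.array([[np.cos(.2618),np.sin(.2618)],[-np.sin(.2618),np.cos(.2618)]])@(X-PIN)+[-.1,.12]; print(n,nm,round(d['confidence'],2),'crib',np.round(cr,3))
for i in ('tin_red1_centre','tin_yellow1_centre'):
    for nm in ('top','side'): print(i,nm,[np.round(d['at']).tolist() for d in spotter.mark_of(nm,i)])
E
```

```text
t 60.8 p [ 0.4517 -0.0796  0.2598] yaw 14.9 tilt [-0.002  0.   ] F [ 0.   0.3 -0.3] w 0.03
red 2023 [196.5 180.9]
red 348 [162.2 288.3]
yellow 1858 [157.8 191.6]
yellow 55 [222.5 209.2]
gate_end top 0.74 crib [-0.102 -0.103]
gate_end side 0.89 crib [-0.105 -0.091]
gate_mid top 0.6 crib [-0.102  0.002]
gate_mid side 0.73 crib [0.04 0.07]
knuckle_upper top 0.8 crib [-0.086  0.126]
knuckle_upper side 0.86 crib [-0.09   0.118]
knuckle_lower top 0.9 crib [-0.095  0.118]
knuckle_lower side 0.73 crib [-0.099  0.128]
tin_red1_centre top [[200.0, 196.0]]
tin_red1_centre side [[241.0, 256.0]]
tin_yellow1_centre top [[152.0, 174.0], [344.0, 135.0], [192.0, 164.0]]
tin_yellow1_centre side [[199.0, 290.0]]
```

View pics/fin.png

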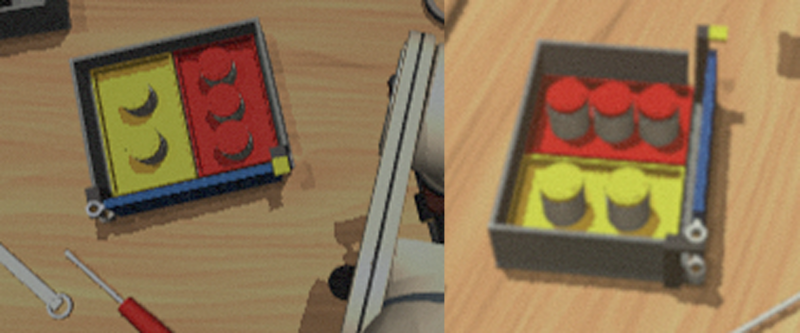

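All five tins stand upright in the right trays, and the gate is shut with its end at crib x about -0.102. The robot is clear of everything, so I'll hand in.

```bash
python3 -c "
from h import *
where(); print(job.sign_off())"
```

```text
t 61.5 p [ 0.4521 -0.0775  0.2602] yaw 15.1 tilt [-0.002  0.   ] F [-0.3 -0.1 -0.2] w 0.0298
the job is handed in; nothing more can be done
None
```

The job is handed in at about 61 s of robot time; `job.sign_off()` gives no verdict.

- **Tins:** I found five tins, three red and two yellow, and no sixth. Each is now in the tray of its lid's colour. The last top and side pictures show all five upright and clear of the tray walls. I did not measure their heights or tilts numerically.
- **Gate:** I gripped it in its holder, brought it in about 35° open and lowered it over both pins. The load came off the wrist at TCP z about 0.070 m, close to the 0.071 m expected for fully down. I then released it and swung it with one finger until the finger would go no further at the latch post.
- **Last checks of the gate:** The networks put its free end at crib x of -0.102 m (top view) and -0.105 m (side view), against a limit of -0.112 m.
- **Bystanders and robot:** I did not touch the other things on the bench, and I backed the arm off to where it touches nothing.

**Checks that disagreed:**
- The networks' last readings of the upper knuckle were 10 to 15 mm off in crib x. For the lower knuckle they were within about 8 mm of its pin.
- One side-view reading of the gate's middle was plainly wrong.
- I put these down to network error, because the lowering met no side force and the pictures show the knuckles stacked at the hinge post.

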